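# Slide a tube rack past the pillar into the dosing station

### The job

Slide the empty tube rack into the bay of the dosing station, under its nozzle: work the rack's far end in behind the pillar first while its near end is still out, then push the near end in until the rack stands fully home, with its long side flat against the back fence between the two end stops. Only push the rack gently along the worktop with the fingers, one end and then the other - never grip, lift or tip it - and leave everything else where it stands.

Things in the scene. Friction and masses are not known exactly. Their poses are not given: they have to be found in the camera images.
- rack: empty yellow tube rack, right of the sink (the other, with capped tubes, is left of it). 63 wide, 180 long, 85 mm high, 0.2 kg. Origin: centre of underside; y along it, at the start away from the robot; x across, toward the bay; z up. Two A-shaped end frames joined by 30 mm wide shelves, tops 36 and 77 mm up; its long sides are open between the frames. Pushed at one frame, it turns about the other.
- rack_far_end (a point): point on the rack: outer face of the end frame farther from the robot, middle, at the worktop; axes as rack. An end frame is a solid plate 6 mm thick, 63 mm wide at the worktop, narrower above: a push from the long side must meet its edge, 3 mm in from this face.
- rack_near_end (a point): point on the rack: outer face of the other end frame, the one nearer to the robot, middle, at the worktop; axes as rack; same shape. Pushed below mid-height the rack slides upright; it tips if something catches it near the top
- station: dosing station, fixed: a bay of 4 mm aluminium sheet, 28 mm high, on the bare worktop, with a steel pillar. Origin: on the back fence's inner face, half-way along, at the worktop; x along the bay to its far end, y out through its open side (robot's left), z up. Fence: y = 0. The rack at home has its centre at y = 31 mm, x = 0 (up to 13 mm either way), its length along x.
- far_stop (a point): inner corner of fence and far end stop, at the worktop; station axes. The stop is a plate, 28 mm high, that runs 72 mm out along y from here. The water bath, a fixed box 0.3 m high, stands just beyond it and to the left, its front about 0.70 m ahead of the robot; the worktop's front edge is 0.37 m ahead of the robot
- near_stop (a point): inner corner of fence and near end stop, at the worktop, 206 mm from far_stop; station axes. The stop runs 31 mm out along y, then a lip flares away from the bay and ends 23 mm in -x and 54 mm in y from here; 28 mm high
- pillar_foot (a point): foot of the pillar, on its axis, at the worktop; station axes; 83 mm in x and 95 mm in y from the station's origin. Foot 30 mm across, tube 22 mm, 193 mm high; 80 mm free between foot and fence. 163 mm up, an arm runs from it in -y to a nozzle 64 mm away (tip 101 mm up), and a clamp knob sticks out 38 mm in +x.
- stopper: bystander: black rubber stopper, 33 mm across, 27 mm high, behind the pillar, in front of the water bath; origin at the centre of its underside
- drop_bottle: bystander: small amber screw-cap bottle, 40 mm across, 78 mm high, beside the near stop; origin at the centre of its underside
- jar: bystander: sample jar with a blue-green lid, 59 mm across, 65 mm high, on the strip in front of the sink; origin at the centre of its underside
- beaker: bystander: glass beaker, 62x69 mm, 80 mm high, on the strip in front of the sink; origin at the centre of its underside
- slide_box: bystander: green slide box, 68x96 mm, 34 mm high, on the strip in front of the sink; origin at the centre of its underside

How it is judged:
By the outcome, as a careful person would: the job done as asked, in the order asked, and still so for the second after the job is handed in, with the robot touching nothing.
It also fails if it takes over 72 s, if anything falls off the work surface, if the arm or the gripper's body presses on something with over 40 N, if the wrist force passes 120 N, or if a joint passes its speed limit or range.

### The arm

A 6-joint arm with a two-finger parallel gripper is mounted at the origin on a cart in front of the work surface, level with it; the furniture and walls round the work are solid. World frame = base frame: x ahead of the robot, y to its left, z up, the work surface at z = 0. Lengths are in m, angles in rad, forces in N, time in s.
With the tool pointing down it reaches from about 0.425 to 0.95 m from the base axis. Payload 3.5 kg.
Tool frame: the origin (TCP) lies at the very end of the fingers, on their centre line; the grasp point (between the pads) lies behind it (ctrl.grasp_offset is the z of the grasp point in the tool frame, in m); z points along the fingers, x is the direction in which the jaws open and shut, and the axes are right-handed (so a half turn about z gives the same grasp; the last joint's range is limited). The gripper opens to 85 mm and grips with 20 to 120 N. Pads are 22 mm wide; open, the fingers measure 114 mm over their backs; the gripper's body (76 mm by 85 mm) begins 54 mm behind the grasp point. The pads swing forward as they close: fully open they stand 13 mm farther back than shut.
Start: joints at [-1.344, 0.286, 1.577, -0, 1.279, -0.15], TCP at [0.248, -0.628, 0.231] pointing down, gripper open.
Joint ranges: [-2.77, 2.77], [-0.9, 2.22], [0.21, 2.48], [-1.53, 4.67], [0.24, 2.81], [-2.84, 2.84]. Speed limits (rad/s): [2.79, 2.79, 3.14, 3.14, 3.14, 3.14].

### API

Orientations are given as a unit quaternion [x, y, z, w].
In Python, from plant import ctrl gives the robot as it stands.
- The arm moves only by the shell command python3 -m jog 'ROWS' [FORCE]. ROWS is JSON, a list of rows, each an object with "grip": the closure, from 0 (fully open) to 1 (shut); "xyz": the shift along the tool's x, y, z in m, a list of three; "dr": the turn, a rotation vector about the tool's x, y, z in rad, a list of three. A call has 1 to 12 rows; each row is the pose to reach, as a shift and turn from the pose commanded when the call began, along the tool's axes at that moment; what a row does not reach only later rows make up. A row lasts 1/12 s, in which the tool goes at most 41.7 mm and 7.16 degrees, less where a joint would pass 70% of its speed; a pose out of reach is approached as far as the arm can. A call with a gripper value outside its range is refused whole. The fingers move at their own pace and stop on an object; FORCE is the grip in N (left out, the last holds). Time passes only in rows, so rows that repeat a pose let the fingers close. It gives the time, the measured TCP pose, the force and the opening at its end, in the units of the state.
- ctrl.get_state(): the state, without advancing time (a new reading comes with each control period).
- ctrl.read_camera(name): name is "side" or "top"; returns the picture (420x560x3 uint8, red, green, blue); there is no depth.
- ctrl.get_calibration(name): a dict with "mtx" (3x3 intrinsics, pixels), "R" (3x3) and "t" (3): a world point X has camera coordinates R X + t. Camera axes: x right, y down, z forward; pixel columns grow to the right and rows downward; lengths in m; the calibration is good to about 2 mm. A picture is of the moment at which its call begins. get_calibration takes no time and is no camera call.
- ctrl.sign_off(): hands the job in, once; it reports no verdict.
The state is a dict: "time": time; "qpos": joint angles; "dq": joint speeds; "joint_efforts": joint torques, N m; "eef_pos": TCP position; "tcp_rot": TCP orientation; "contact_force": force on the tool from outside, world axes, zero at the start; "wrist_torque": the same for the moment, N m; "opening": opening from 0.0 (shut) to 1.0 (fully open).
Only numpy, scipy, OpenCV 4.12 (cv2) and the standard library are available. Lean on these libraries where they do the work, as an engineer would, in place of code of your own. Each camera call takes 0.05 s, during which the arm holds its last target.

## Working session

There is one attempt and no reset: what is moved stays moved. The work goes in short steps, Python scripts to look and compute and a shell command to move; the robot and the scene stay as the last step left them, time stands still between calls to the robot, and variables do not carry over. Pictures are saved under pics/ and viewed, and the job is handed in when it is done.

```bash
ls; mkdir -p pics
python3 - <<'E'
from plant import ctrl
import cv2
for n in("side","top"):
    im=ctrl.read_camera(n); cv2.imwrite(f"pics/{n}0.png",cv2.cvtColor(im,cv2.COLOR_RGB2BGR))
    print(n,ctrl.get_calibration(n))
s=ctrl.get_state();print(s,ctrl.grasp_offset)
E
```

```text
pics
side {'mtx': array([[383.47168417,   0.        , 280.71286063],
       [  0.        , 383.47168417, 209.93786785],
       [  0.        ,   0.        ,   1.        ]]), 'R': array([[-0.9997714 ,  0.00227805, -0.02125932],
       [ 0.01823515,  0.61000553, -0.79218731],
       [ 0.01116366, -0.79239388, -0.60990762]]), 't': array([ 0.53943038, -0.0075171 ,  1.20616938])}
top {'mtx': array([[489.08064585,   0.        , 281.03892449],
       [  0.        , 489.08064585, 205.47584329],
       [  0.        ,   0.        ,   1.        ]]), 'R': array([[-2.19243161e-03, -9.99663100e-01,  2.58627137e-02],
       [-9.97833472e-01,  4.86376735e-04, -6.57884858e-02],
       [ 6.57537426e-02, -2.59509181e-02, -9.97498369e-01]]), 't': array([0.00981219, 0.55374784, 1.12882637])}
{'time': 0.1, 'qpos': array([-1.34401607e+00,  2.87115112e-01,  1.57800528e+00, -2.71473786e-05,
        1.27862220e+00, -1.49972806e-01]), 'dq': array([-0.00021525, -0.00132647, -0.00202943, -0.00069914,  0.0020544 ,
       -0.00087515]), 'joint_efforts': array([ 7.14862126e-04, -4.07298839e+01, -2.93697810e+01, -1.39262688e-04,
        3.45761015e-03, -1.46418227e-06]), 'eef_pos': array([ 0.24823922, -0.62706263,  0.23007386]), 'tcp_rot': array([ 8.27015392e-01, -5.62178251e-01, -7.97569973e-04, -7.20838576e-04]), 'contact_force': array([-0.03780459, -0.06488885, -0.12217038]), 'wrist_torque': array([-0.00743881, -0.01026219,  0.05065515]), 'opening': 1.001846903596412} -0.0187
```

View pics/side0.png

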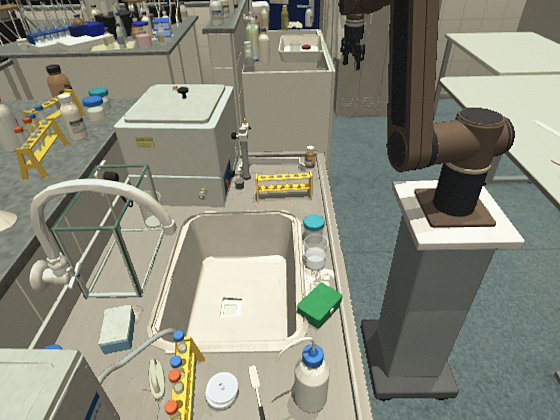

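View pics/top0.png

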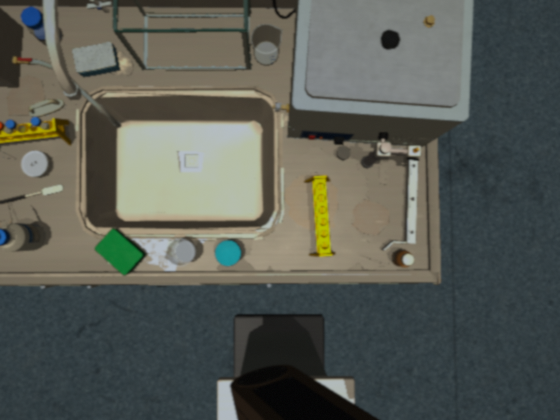

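The top view shows the rack at about (321,215), the bay fence at column ~412 (rows 160–243), the pillar at ~(385,147), the bottle at (404,258) and the stopper at (343,152). I'll enlarge this area.

Run:
```python
import cv2
a=cv2.imread("pics/top0.png")[125:285,290:450]; cv2.imwrite("pics/top0c.png",cv2.resize(a,None,fx=3.7,fy=3.7,interpolation=cv2.INTER_CUBIC))
a=cv2.imread("pics/side0.png")[110:210,190:330]; cv2.imwrite("pics/side0c.png",cv2.resize(a,None,fx=5.5,fy=5.5,interpolation=cv2.INTER_CUBIC))
```

```text
(no output)
```

View pics/top0c.png

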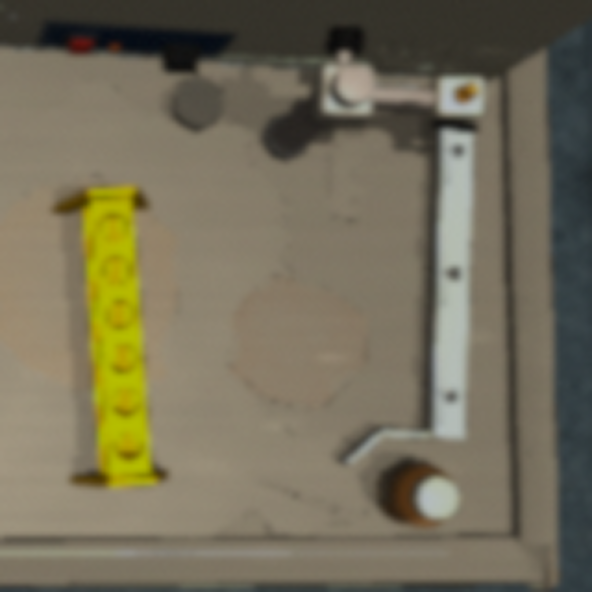

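View pics/side0c.png

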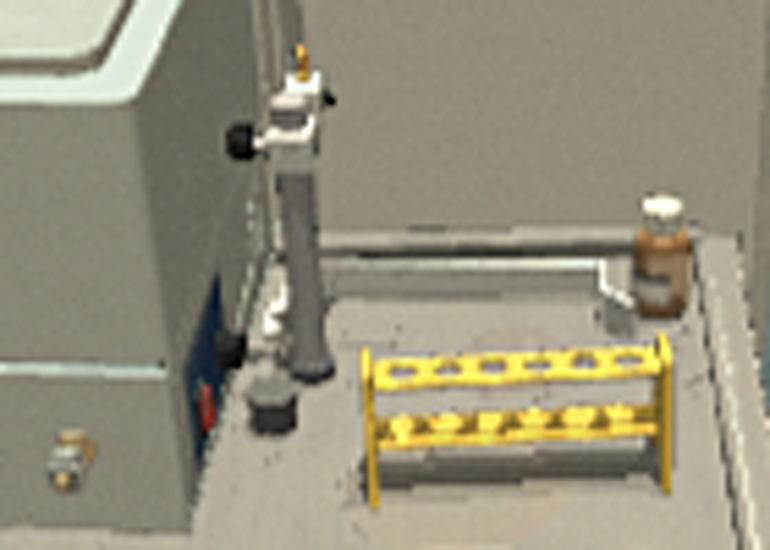

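```bash
cat > h.py <<'E'
import numpy as np, cv2
from plant import ctrl
def w(cam,u,v,z):
    c=ctrl.get_calibration(cam);R,t=c["R"],np.array(c["t"])
    d=R.T@np.linalg.inv(c["mtx"])@np.array([u,v,1.]);C=-R.T@t
    return (C+d*(z-C[2])/d[2])
def p(cam,X):
    c=ctrl.get_calibration(cam);q=c["mtx"]@(c["R"]@np.array(X,float)+c["t"]);return q[:2]/q[2]
def tc(x,y,z): return w("top",290+(x+.5)/3.7-.5,125+(y+.5)/3.7-.5,z)
def sc(x,y,z): return w("side",190+(x+.5)/5.5-.5,110+(y+.5)/5.5-.5,z)
def snap(cam,name,box,f):
    im=cv2.cvtColor(ctrl.read_camera(cam),cv2.COLOR_RGB2BGR);a=im[box[0]:box[1],box[2]:box[3]]
    cv2.imwrite(f"pics/{name}.png",cv2.resize(a,None,fx=f,fy=f,interpolation=cv2.INTER_CUBIC))
E
python3 - <<'E'
from h import *
np.set_printoptions(precision=4,suppress=True)
for n,x,y,z in [("ffL",55,209,0),("ffR",147,203,0),("nfL",72,479,0),("nfR",168,475,0),("fs far L",88,190,.077),("fs far R",135,188,.077),("fs n L",108,485,.077),("fs n R",155,482,.077),
 ("fence far",442,128,.028),("fence near",433,434,.028),("stopcorner",382,432,.028),("lip",345,461,.028),("pillar top",352,84,.19),("stopper top",198,98,.027),("bottle top",438,497,.078),("nozzle block",462,95,.17)]: print("top",n,tc(x,y,z))
for n,x,y,z in [("far foot",374,504,0),("near foot",667,492,0),("far top",368,350,.085),("near top",665,338,.085),("fence near top",602,262,.028),("lip",633,300,.028),("pillar foot",310,375,0),("stopper bottom",273,428,0),("bottle bottom",662,310,0)]: print("side",n,sc(x,y,z))
E
```

```text
top ffL [ 0.6133 -0.0477  0.    ]
top ffR [ 0.6173 -0.1074  0.    ]
top nfL [ 0.4394 -0.0577  0.    ]
top nfR [ 0.4418 -0.1194  0.    ]
top fs far L [ 0.616 -0.062  0.077]
top fs far R [ 0.6172 -0.0905  0.077 ]
top fs n L [ 0.4384 -0.0728  0.077 ]
top fs n R [ 0.4401 -0.1011  0.077 ]
top fence far [ 0.6621 -0.2926  0.028 ]
top fence near [ 0.4679 -0.2831  0.028 ]
top stopcorner [ 0.4692 -0.2509  0.028 ]
top lip [ 0.4511 -0.2272  0.028 ]
top pillar top [ 0.66   -0.1963  0.19  ]
top stopper top [ 0.6812 -0.1371  0.027 ]
top bottle top [ 0.4306 -0.2712  0.078 ]
top nozzle block [ 0.6577 -0.2627  0.17  ]
side far foot [ 0.6151 -0.0528  0.    ]
side near foot [ 0.4405 -0.0594  0.    ]
side far top [ 0.6153 -0.089   0.085 ]
side near top [ 0.4416 -0.0959  0.085 ]
side fence near top [ 0.4704 -0.2855  0.028 ]
side lip [ 0.4521 -0.2351  0.028 ]
side pillar foot [ 0.6632 -0.1957  0.    ]
side stopper bottom [ 0.6822 -0.1353  0.    ]
side bottle bottom [ 0.4304 -0.2682  0.    ]
```

```bash
cat >> h.py <<'E'
from scipy.spatial.transform import Rotation as Ro
def state():
    s=ctrl.get_state(); R=Ro.from_quat(s["tcp_rot"]); M=R.as_matrix()
    print("t",round(s["time"],2),"tcp",s["eef_pos"].round(4),"yaw tx",round(np.degrees(np.arctan2(M[1,0],M[0,0])),2),"F",s["contact_force"].round(1),"open",round(s["opening"],2))
    return s,R
def go(*targets):
    s,R=state()
    for T in targets: print("tool shift",T,R.inv().apply(np.array(T)-s["eef_pos"]).round(3))
# station estimate
SO=np.array([0.573,-0.288]);SY=-0.049
SX=np.array([np.cos(SY),np.sin(SY)]);SYv=np.array([-np.sin(SY),np.cos(SY)])
def st2w(x,y): return SO+x*SX+y*SYv
def w2st(P): d=np.array(P)[:2]-SO; return np.array([d@SX,d@SYv])
E
python3 - <<'E'
from h import *
go((.612,-.006,.235),(.45,-.2,.24))
print(w("top",285,165,0),w("side",303,215,0))
E
```

```text
t 0.1 tcp [ 0.2482 -0.6271  0.2301] yaw tx -68.41 F [-0.  -0.1 -0.1] open 1.0
tool shift (0.612, -0.006, 0.235) [-0.444 -0.567 -0.004]
tool shift (0.45, -0.2, 0.24) [-0.323 -0.345 -0.009]
[ 0.65213184 -0.00110785  0.        ] [0.47029414 0.02406727 0.        ]
```

```bash
python3 -m jog '[{"grip":1,"xyz":[-0.025,-0.03,-0.004],"dr":[0,0,0.03]},{"grip":1,"xyz":[-0.05,-0.06,-0.004],"dr":[0,0,0.1]},{"grip":1,"xyz":[-0.075,-0.09,-0.004],"dr":[0,0,0.17]},{"grip":1,"xyz":[-0.1,-0.12,-0.004],"dr":[0,0,0.25]},{"grip":1,"xyz":[-0.125,-0.15,-0.004],"dr":[0,0,0.3]},{"grip":1,"xyz":[-0.15,-0.18,-0.004],"dr":[0,0,0.377]},{"grip":1,"xyz":[-0.175,-0.21,-0.004],"dr":[0,0,0.377]},{"grip":1,"xyz":[-0.2,-0.24,-0.004],"dr":[0,0,0.377]},{"grip":1,"xyz":[-0.225,-0.27,-0.004],"dr":[0,0,0.377]},{"grip":1,"xyz":[-0.25,-0.3,-0.004],"dr":[0,0,0.377]},{"grip":1,"xyz":[-0.275,-0.33,-0.004],"dr":[0,0,0.377]},{"grip":1,"xyz":[-0.3,-0.36,-0.004],"dr":[0,0,0.377]}]' 40
python3 - <<'E'
from h import *
go((.612,-.006,.235))
E
```

```text
time: 1.1
eef_pos: [0.473, -0.2142, 0.235]
tcp_rot: [-0.707, 0.707, 0.0, -0.0]
contact_force: [0.4, -0.5, -0.1]
opening: 0.002
t 1.1 tcp [ 0.473  -0.2142  0.235 ] yaw tx -90.02 F [ 0.4 -0.5 -0.1] open 0.0
tool shift (0.612, -0.006, 0.235) [-0.208 -0.139 -0.   ]
```

```bash
python3 -m jog '[{"grip":1,"xyz":[-0.03,-0.02,0],"dr":[0,0,0]},{"grip":1,"xyz":[-0.06,-0.04,0],"dr":[0,0,0]},{"grip":1,"xyz":[-0.09,-0.06,0],"dr":[0,0,0]},{"grip":1,"xyz":[-0.12,-0.08,0],"dr":[0,0,0]},{"grip":1,"xyz":[-0.15,-0.1,0],"dr":[0,0,0]},{"grip":1,"xyz":[-0.18,-0.12,0],"dr":[0,0,0]},{"grip":1,"xyz":[-0.209,-0.139,0],"dr":[0,0,0]},{"grip":1,"xyz":[-0.209,-0.139,0.03],"dr":[0,0,0]},{"grip":1,"xyz":[-0.209,-0.139,0.06],"dr":[0,0,0]},{"grip":1,"xyz":[-0.209,-0.139,0.09],"dr":[0,0,0]},{"grip":1,"xyz":[-0.209,-0.139,0.12],"dr":[0,0,0]},{"grip":1,"xyz":[-0.209,-0.139,0.12],"dr":[0,0,0]}]'
python3 - <<'E'
from h import *
go((.612,-.006,.022))
snap("top","t1",(95,285,280,450),3.4);snap("side","s1",(110,220,180,330),5)
E
```

```text
time: 2.1
eef_pos: [0.6064, -0.0061, 0.1072]
tcp_rot: [-0.707, 0.707, 0.006, -0.004]
contact_force: [-1.3, 0.5, -1.0]
opening: -0.002
t 2.1 tcp [ 0.6064 -0.0061  0.1072] yaw tx -90.0 F [-1.3  0.5 -1. ] open -0.0
tool shift (0.612, -0.006, 0.022) [ 0.    -0.007  0.085]
```

View pics/t1.png

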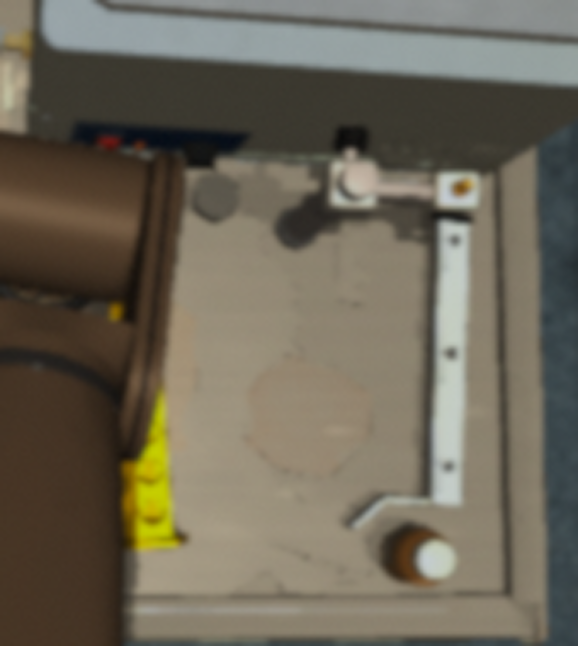

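View pics/s1.png

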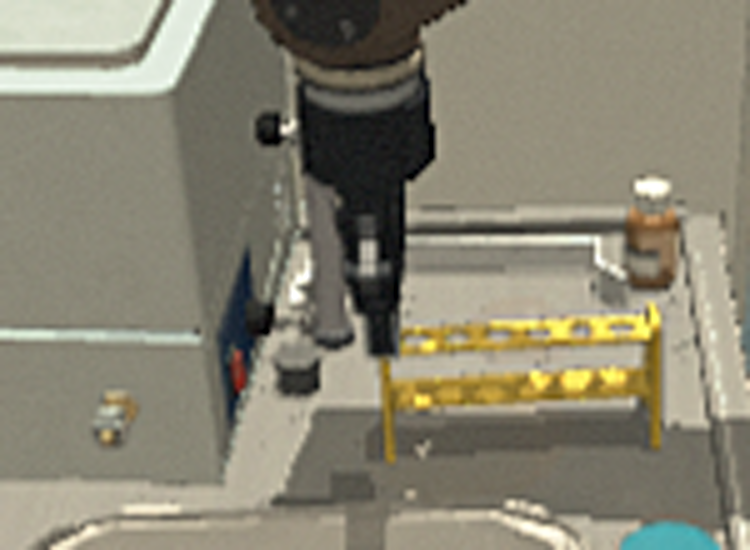

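```bash
python3 -m jog '[{"grip":1,"xyz":[0,0,0.03],"dr":[0,0,0]},{"grip":1,"xyz":[0,0,0.06],"dr":[0,0,0]},{"grip":1,"xyz":[0,0,0.085],"dr":[0,0,0]},{"grip":1,"xyz":[0,0,0.092],"dr":[0,0,0]},{"grip":1,"xyz":[0.01,0,0.092],"dr":[0,0,0]},{"grip":1,"xyz":[0.02,0,0.092],"dr":[0,0,0]},{"grip":1,"xyz":[0.027,0,0.092],"dr":[0,0,0]},{"grip":1,"xyz":[0.034,0,0.092],"dr":[0,0,0]},{"grip":1,"xyz":[0.041,0,0.092],"dr":[0,0,0]},{"grip":1,"xyz":[0.048,0,0.092],"dr":[0,0,0]},{"grip":1,"xyz":[0.055,0,0.092],"dr":[0,0,0]},{"grip":1,"xyz":[0.055,0,0.092],"dr":[0,0,0]}]'
python3 - <<'E'
from h import *
state()
snap("top","t2",(95,285,280,450),3.4);snap("side","s2",(110,220,180,330),5)
E
```

```text
time: 3.2
eef_pos: [0.616, -0.0646, 0.0281]
tcp_rot: [-0.707, 0.707, -0.005, 0.003]
contact_force: [2.5, 2.6, 5.6]
opening: -0.0
t 3.2 tcp [ 0.616  -0.0646  0.0281] yaw tx -90.05 F [2.5 2.6 5.6] open -0.0
```

View pics/t2.png

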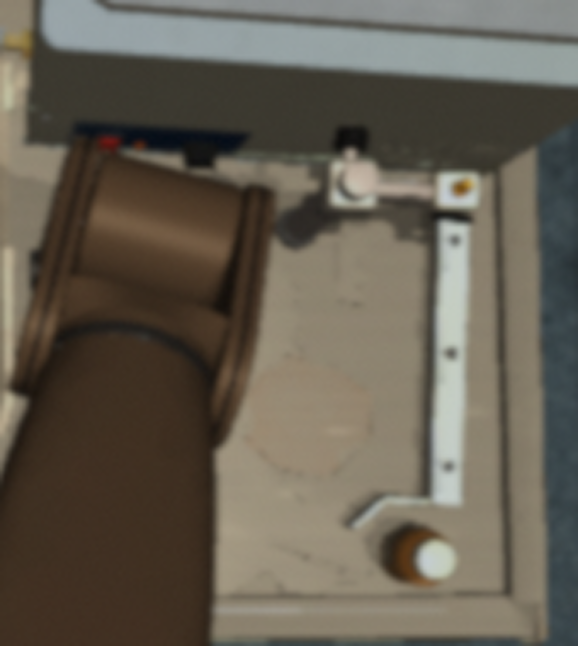

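View pics/s2.png

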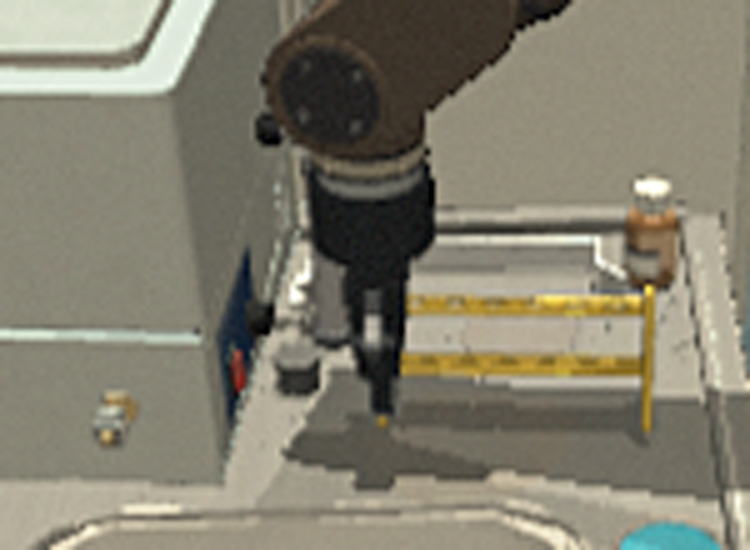

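```bash
python3 -m jog '[{"grip":1,"xyz":[0,0,0],"dr":[0,0,0]},{"grip":1,"xyz":[0,0,0],"dr":[0,0,0]}]'
python3 - <<'E'
from h import *
state()
s=lambda x,y,z: w("side",180+(x+.5)/5-.5,110+(y+.5)/5-.5,z).round(4)
print(s(657,446,0),s(390,459,0),"now",s(649,432,0),s(382,426,0), s(650,287,.085))
E
```

```text
time: 3.47
eef_pos: [0.6158, -0.0637, 0.0277]
tcp_rot: [-0.707, 0.707, -0.004, 0.003]
contact_force: [2.1, 2.3, 6.3]
opening: 0.001
t 3.47 tcp [ 0.6158 -0.0637  0.0277] yaw tx -90.01 F [2.1 2.3 6.3] open 0.0
[ 0.4399 -0.0608  0.    ] [ 0.615  -0.0518  0.    ] now [ 0.4442 -0.0767  0.    ] [ 0.6221 -0.0894  0.    ] [ 0.4429 -0.1209  0.085 ]
```

```bash
python3 -m jog '[{"grip":1,"xyz":[-0.008,0,0],"dr":[0,0,0]},{"grip":1,"xyz":[-0.016,0,0],"dr":[0,0,0]},{"grip":1,"xyz":[-0.016,0,0],"dr":[0,0,0]},{"grip":1,"xyz":[-0.016,0,0],"dr":[0,0,0]}]'
python3 - <<'E'
from h import *
s,R=state();print(s["wrist_torque"])
snap("side","s3",(110,220,180,330),5)
E
```

```text
time: 3.8
eef_pos: [0.6119, -0.0458, 0.0235]
tcp_rot: [0.707, -0.707, 0.0, -0.0]
contact_force: [1.3, 0.9, 0.7]
opening: -0.001
t 3.8 tcp [ 0.6119 -0.0458  0.0235] yaw tx -89.95 F [1.3 0.9 0.7] open -0.0
[ 0.09523787 -0.23235406  0.05842234]
```

View pics/s3.png

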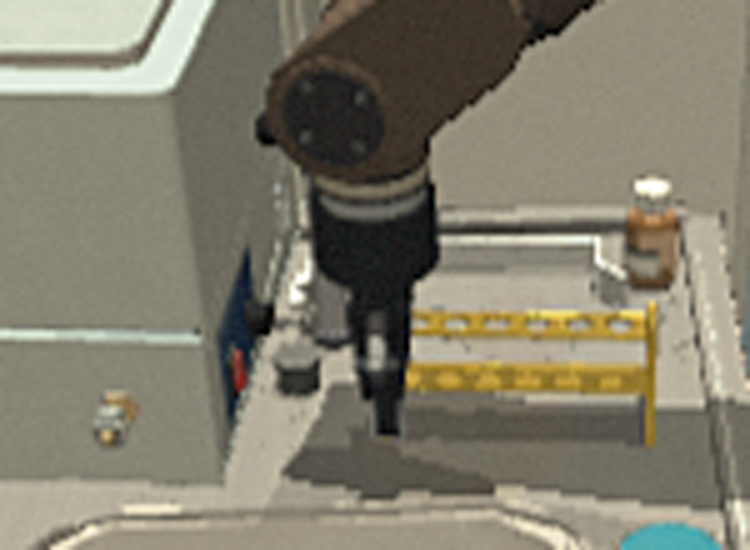

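Pushed this way, the rack leaned: the knuckles along the jaw direction catch its top. It settled back upright when I retreated. I'll turn the jaws 90° so the flat finger side pushes, and lean the tool's top away from the rack.

```bash
python3 -m jog '[{"grip":1,"xyz":[-0.01,0,-0.02],"dr":[0,0,0]},{"grip":1,"xyz":[-0.03,0,-0.05],"dr":[0,0,-0.12]},{"grip":1,"xyz":[-0.04,0,-0.08],"dr":[0,0,-0.24]},{"grip":1,"xyz":[-0.04,0,-0.08],"dr":[0,0,-0.36]},{"grip":1,"xyz":[-0.04,0,-0.08],"dr":[0,0,-0.48]},{"grip":1,"xyz":[-0.04,0,-0.08],"dr":[0,0,-0.6]},{"grip":1,"xyz":[-0.04,0,-0.08],"dr":[0,0,-0.72]},{"grip":1,"xyz":[-0.04,0,-0.08],"dr":[0,0,-0.84]},{"grip":1,"xyz":[-0.04,0,-0.08],"dr":[0,0,-0.96]},{"grip":1,"xyz":[-0.04,0,-0.08],"dr":[0,0,-1.08]},{"grip":1,"xyz":[-0.04,0,-0.08],"dr":[0,0,-1.2]},{"grip":1,"xyz":[-0.04,0,-0.08],"dr":[0,0,-1.32]}]'
python3 - <<'E'
from h import *
s,R=state();print(s["qpos"])
snap("side","s4",(110,220,180,330),5);snap("top","t4",(95,285,280,450),3.4)
E
```

```text
time: 4.85
eef_pos: [0.6108, -0.0065, 0.1024]
tcp_rot: [0.992, -0.122, -0.001, 0.0]
contact_force: [0.7, 0.1, 1.4]
opening: 0.0
t 4.85 tcp [ 0.6108 -0.0065  0.1024] yaw tx -14.06 F [0.7 0.1 1.4] open 0.0
[-1.76411364e-01  2.83559585e-01  1.83126780e+00 -4.10466318e-04
  1.02957463e+00  6.92450088e-02]
```

View pics/s4.png

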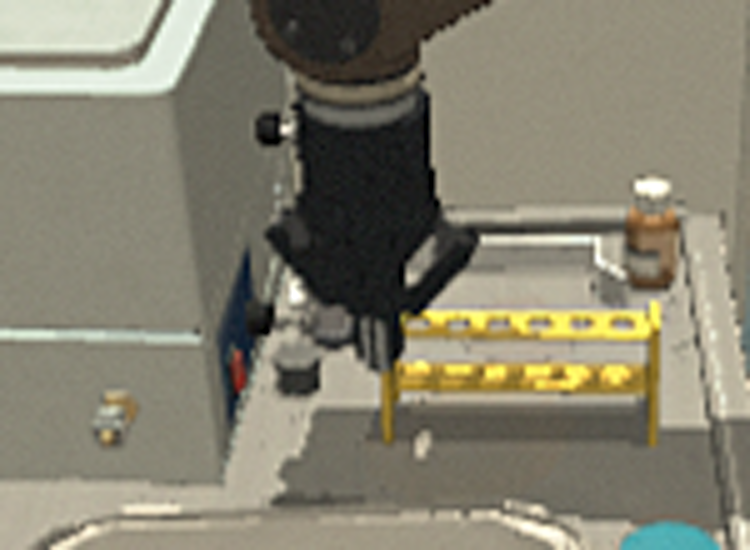

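View pics/t4.png

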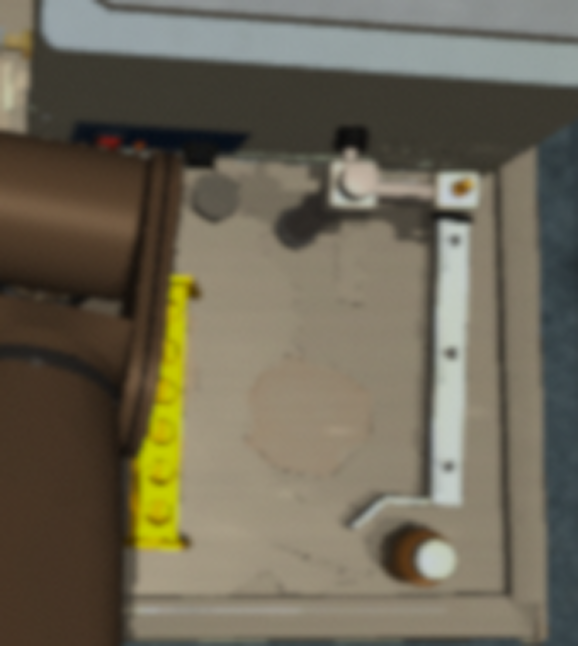

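```bash
cat >> h.py <<'E'
S5=lambda x,y,z=0: w("side",180+(x+.5)/5-.5,110+(y+.5)/5-.5,z)[:2].round(4)
T34=lambda x,y,z=0: w("top",280+(x+.5)/3.4-.5,95+(y+.5)/3.4-.5,z)[:2].round(4)
E
python3 - <<'E'
from h import *
print(S5(389,441),S5(655,445),T34(201,291),T34(190,541),T34(193,278,.077),T34(183,549,.077))
E
```

```text
[ 0.6166 -0.072 ] [ 0.4412 -0.0619] [ 0.6155 -0.13  ] [ 0.44   -0.1205] [ 0.6151 -0.1136] [ 0.4374 -0.1053]
```

```bash
python3 -m jog '[{"grip":1,"xyz":[0.012,0,0.02],"dr":[-0.07,0,0]},{"grip":1,"xyz":[0.012,0,0.045],"dr":[-0.15,0,0]},{"grip":1,"xyz":[0.012,0,0.07],"dr":[-0.15,0,0]},{"grip":1,"xyz":[0.012,0.015,0.075],"dr":[-0.15,0,0]},{"grip":1,"xyz":[0.012,0.03,0.075],"dr":[-0.15,0,0]},{"grip":1,"xyz":[0.012,0.045,0.075],"dr":[-0.15,0,0]},{"grip":1,"xyz":[0.012,0.053,0.075],"dr":[-0.15,0,0]},{"grip":1,"xyz":[0.012,0.06,0.075],"dr":[-0.15,0,0]},{"grip":1,"xyz":[0.012,0.066,0.075],"dr":[-0.15,0,0]},{"grip":1,"xyz":[0.012,0.072,0.075],"dr":[-0.15,0,0]},{"grip":1,"xyz":[0.012,0.078,0.075],"dr":[-0.15,0,0]},{"grip":1,"xyz":[0.012,0.078,0.075],"dr":[-0.15,0,0]}]'
python3 - <<'E'
from h import *
s,R=state()
snap("side","s5",(110,220,180,330),5)
E
```

```text
time: 5.95
eef_pos: [0.6045, -0.0859, 0.0293]
tcp_rot: [0.989, -0.125, -0.009, 0.075]
contact_force: [1.5, 0.5, 0.1]
opening: -0.0
t 5.95 tcp [ 0.6045 -0.0859  0.0293] yaw tx -14.42 F [1.5 0.5 0.1] open -0.0
```

View pics/s5.png

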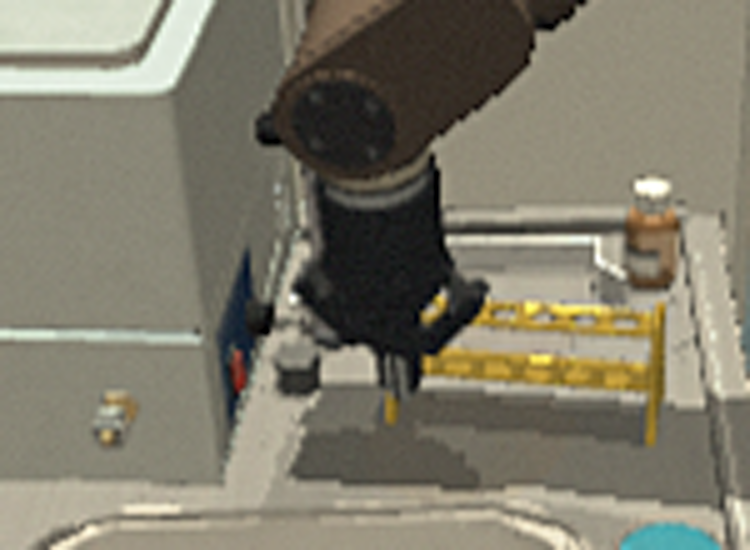

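```bash
python3 - <<'E'
from h import *
print(S5(391,421),S5(655,445))
E
python3 -m jog '[{"grip":1,"xyz":[0,0.007,0.001],"dr":[0,0,0]},{"grip":1,"xyz":[0,0.014,0.002],"dr":[0,0,0]},{"grip":1,"xyz":[0,0.021,0.003],"dr":[0,0,0]},{"grip":1,"xyz":[0,0.028,0.004],"dr":[0,0,0]},{"grip":1,"xyz":[0,0.035,0.005],"dr":[0,0,0]},{"grip":1,"xyz":[0,0.04,0.006],"dr":[0,0,0]},{"grip":1,"xyz":[0,0.045,0.007],"dr":[0,0,0]},{"grip":1,"xyz":[0,0.045,0.007],"dr":[0,0,0]}]'
python3 - <<'E'
from h import *
s,R=state()
snap("side","s6",(110,220,180,330),5)
E
```

```text
[ 0.6163 -0.095 ] [ 0.4412 -0.0619]
time: 6.67
eef_pos: [0.5924, -0.13, 0.0281]
tcp_rot: [0.989, -0.125, -0.01, 0.075]
contact_force: [-0.1, -1.0, 1.3]
opening: -0.001
t 6.67 tcp [ 0.5924 -0.13    0.0281] yaw tx -14.44 F [-0.1 -1.   1.3] open -0.0
```

View pics/s6.png

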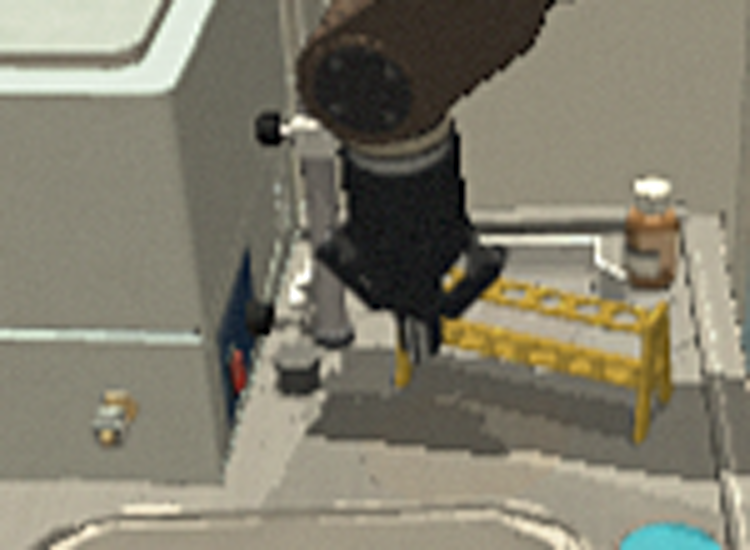

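Run:
```python
from h import *
a,b=S5(402,387),S5(641,441);d=a-b;print(a,b,d,np.hypot(*d),np.arctan2(d[1],d[0]))
print(w2st(a),w2st(b))
```

```text
[ 0.6106 -0.1354] [ 0.4501 -0.0667] [ 0.1605 -0.0687] 0.17458505090642787 -0.4044405227778088
[0.03008046 0.1542585 ] [-0.13359185  0.21501469]
```

Run:
```python
from h import *
go((.60,-.09,.05),(.56,-.04,.06),(.461,-.03,.06),(.463,-.042,.028),(.447,-.105,.028))
```

```text
t 6.72 tcp [ 0.5925 -0.1296  0.0281] yaw tx -14.42 F [-0.5  0.1 -0.2] open -0.0
tool shift (0.6, -0.09, 0.05) [-0.003 -0.037 -0.028]
tool shift (0.56, -0.04, 0.06) [-0.054 -0.073 -0.043]
tool shift (0.461, -0.03, 0.06) [-0.152 -0.058 -0.041]
tool shift (0.463, -0.042, 0.028) [-0.147 -0.052 -0.008]
tool shift (0.447, -0.105, 0.028) [-0.147  0.012  0.002]
```

```bash
python3 -m jog '[{"grip":1,"xyz":[-0.003,-0.025,-0.015],"dr":[0,0,0]},{"grip":1,"xyz":[-0.015,-0.05,-0.03],"dr":[0,0,0]},{"grip":1,"xyz":[-0.04,-0.07,-0.042],"dr":[0,0,0]},{"grip":1,"xyz":[-0.07,-0.068,-0.042],"dr":[0,0,0]},{"grip":1,"xyz":[-0.1,-0.065,-0.042],"dr":[0,0,0]},{"grip":1,"xyz":[-0.13,-0.06,-0.042],"dr":[0,0,0]},{"grip":1,"xyz":[-0.147,-0.058,-0.041],"dr":[0,0,0]},{"grip":1,"xyz":[-0.147,-0.055,-0.025],"dr":[0,0,0]},{"grip":1,"xyz":[-0.147,-0.052,-0.008],"dr":[0,0,0]},{"grip":1,"xyz":[-0.147,-0.052,-0.008],"dr":[0,0,0]}]'
python3 - <<'E'
from h import *
s,R=state()
snap("side","s7",(110,220,180,330),5);snap("top","t7",(95,285,280,450),3.4)
E
```

```text
time: 7.55
eef_pos: [0.4607, -0.0412, 0.0259]
tcp_rot: [0.989, -0.125, -0.012, 0.074]
contact_force: [-0.4, 0.1, 0.1]
opening: -0.002
t 7.55 tcp [ 0.4607 -0.0412  0.0259] yaw tx -14.39 F [-0.4  0.1  0.1] open -0.0
```

View pics/s7.png

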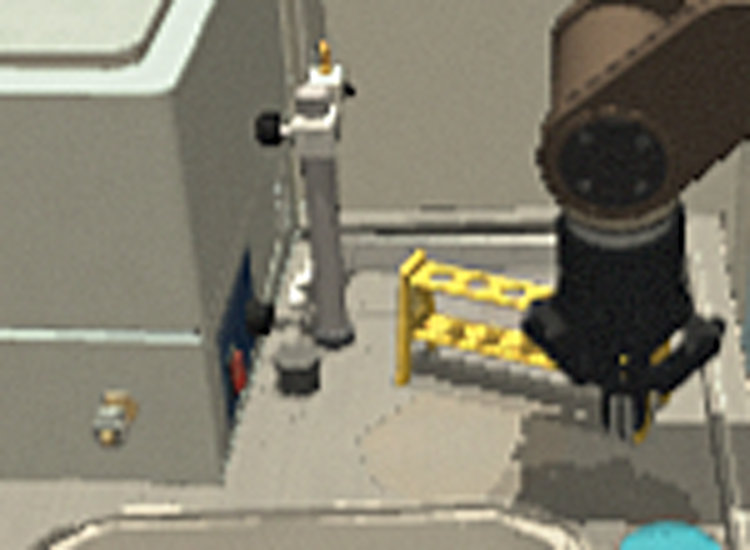

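View pics/t7.png

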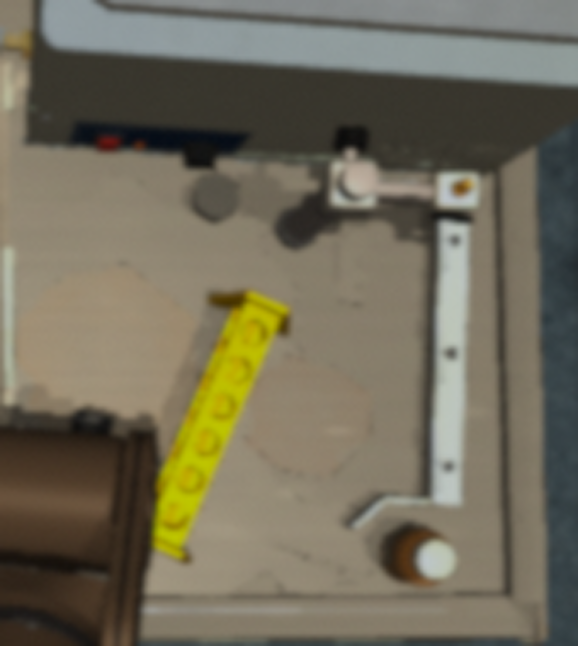

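```bash
python3 -m jog '[{"grip":1,"xyz":[-0.005,0.007,0.001],"dr":[0,0,0]},{"grip":1,"xyz":[-0.005,0.013,0.001],"dr":[0,0,0]},{"grip":1,"xyz":[-0.005,0.019,0.002],"dr":[0,0,0]},{"grip":1,"xyz":[-0.005,0.025,0.003],"dr":[0,0,0]},{"grip":1,"xyz":[-0.005,0.031,0.004],"dr":[0,0,0]},{"grip":1,"xyz":[-0.005,0.037,0.005],"dr":[0,0,0]},{"grip":1,"xyz":[-0.005,0.043,0.006],"dr":[0,0,0]},{"grip":1,"xyz":[-0.005,0.049,0.007],"dr":[0,0,0]},{"grip":1,"xyz":[-0.005,0.055,0.008],"dr":[0,0,0]},{"grip":1,"xyz":[-0.005,0.061,0.008],"dr":[0,0,0]},{"grip":1,"xyz":[-0.005,0.061,0.008],"dr":[0,0,0]}]'
python3 - <<'E'
from h import *
s,R=state()
snap("side","s8",(110,220,180,330),5);snap("top","t8",(95,285,280,450),3.4)
E
```

```text
time: 8.57
eef_pos: [0.4429, -0.101, 0.0293]
tcp_rot: [0.989, -0.125, -0.009, 0.075]
contact_force: [-0.0, 0.3, -0.1]
opening: -0.002
t 8.57 tcp [ 0.4429 -0.101   0.0293] yaw tx -14.41 F [-0.   0.3 -0.1] open -0.0
```

View pics/s8.png

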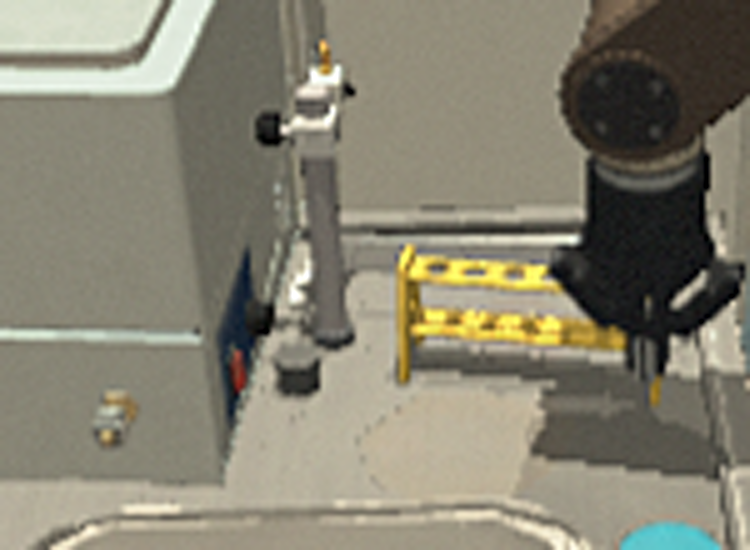

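View pics/t8.png

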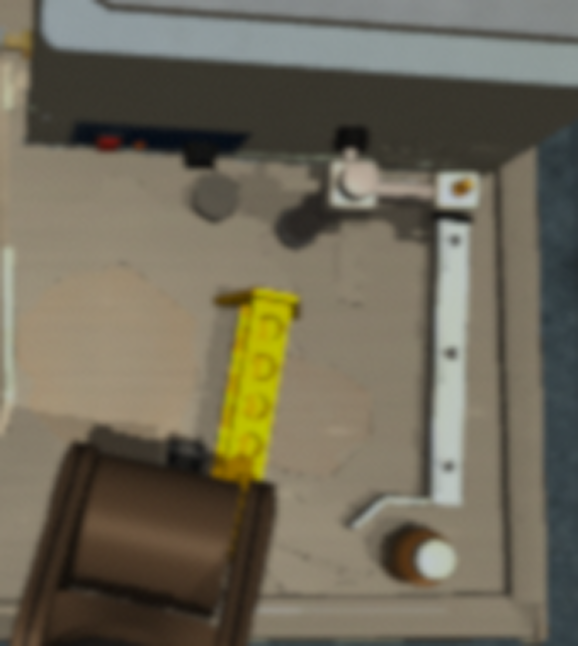

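```bash
cat >> h.py <<'E'
def rack(fx,fy,nx,ny):
    a,b=S5(fx,fy),S5(nx,ny);d=a-b;y=np.arctan2(d[1],d[0])
    print("farL",a,"nearL",b,"len",np.hypot(*d).round(4),"yaw",round(y,3),"phi",round(SY-y,3),"st farL",w2st(a).round(3),"nearL",w2st(b).round(3))
    return a,b,np.array([np.cos(y),np.sin(y)]),np.array([-np.sin(y),np.cos(y)])
E
python3 - <<'E'
from h import *
a,b,u,n=rack(403,382,655,404)
P=a-.004*u+n*.026; print(P)
go((.452,-.07,.06),(P[0]-.02,P[1]+.03,.06),(*P,.028))
E
```

```text
farL [ 0.6101 -0.1415] nearL [ 0.4382 -0.1092] len 0.1749 yaw -0.186 phi 0.137 st farL [0.03  0.148] nearL [-0.143  0.172]
[ 0.61097017 -0.1152085 ]
t 8.67 tcp [ 0.4431 -0.1003  0.0293] yaw tx -14.4 F [0.2 0.4 0.4] open -0.0
tool shift (0.452, -0.07, 0.06) [ 0.001 -0.027 -0.035]
tool shift (np.float64(0.5909701704456258), np.float64(-0.0852085032111985), 0.06) [ 0.139 -0.046 -0.038]
tool shift (np.float64(0.6109701704456258), np.float64(-0.11520850321119849), 0.028) [ 0.166 -0.027 -0.003]
```

```bash
python3 -m jog '[{"grip":1,"xyz":[0,-0.02,-0.025],"dr":[0,0,0]},{"grip":1,"xyz":[0.015,-0.035,-0.04],"dr":[-0.05,0,-0.08]},{"grip":1,"xyz":[0.04,-0.045,-0.045],"dr":[-0.1,0,-0.16]},{"grip":1,"xyz":[0.07,-0.05,-0.045],"dr":[-0.15,0,-0.24]},{"grip":1,"xyz":[0.1,-0.05,-0.045],"dr":[-0.2,0,-0.31]},{"grip":1,"xyz":[0.125,-0.05,-0.045],"dr":[-0.2,0,-0.31]},{"grip":1,"xyz":[0.145,-0.05,-0.045],"dr":[-0.2,0,-0.31]},{"grip":1,"xyz":[0.16,-0.045,-0.045],"dr":[-0.2,0,-0.31]},{"grip":1,"xyz":[0.16,-0.045,-0.045],"dr":[-0.2,0,-0.31]}]'
python3 - <<'E'
from h import *
s,R=state();print(R.as_matrix().round(3))
go((.606,-.105,.03),(.606,-.112,.022),(.600,-.183,.022))
E
```

```text
time: 9.42
eef_pos: [0.6136, -0.091, 0.0675]
tcp_rot: [0.984, 0.031, -0.032, 0.171]
contact_force: [-0.3, -0.8, 0.8]
opening: -0.003
t 9.42 tcp [ 0.6136 -0.091   0.0675] yaw tx 2.85 F [-0.3 -0.8  0.8] open -0.0
[[ 0.996  0.071 -0.052]
 [ 0.05  -0.94  -0.338]
 [-0.073  0.334 -0.94 ]]
t 9.42 tcp [ 0.6136 -0.091   0.0675] yaw tx 2.85 F [-0.3 -0.8  0.8] open -0.0
tool shift (0.606, -0.105, 0.03) [-0.006  0.     0.04 ]
tool shift (0.606, -0.112, 0.022) [-0.005  0.004  0.05 ]
tool shift (0.6, -0.183, 0.022) [-0.015  0.07   0.075]
```

```bash
python3 -m jog '[{"grip":1,"xyz":[-0.006,0,0.02],"dr":[0,0,0]},{"grip":1,"xyz":[-0.006,0,0.04],"dr":[0,0,0]},{"grip":1,"xyz":[-0.006,0.004,0.05],"dr":[0,0,0]},{"grip":1,"xyz":[-0.006,0.012,0.053],"dr":[0,0,0]},{"grip":1,"xyz":[-0.007,0.02,0.056],"dr":[0,0,0]},{"grip":1,"xyz":[-0.008,0.026,0.058],"dr":[0,0,0]},{"grip":1,"xyz":[-0.009,0.032,0.06],"dr":[0,0,0]},{"grip":1,"xyz":[-0.01,0.038,0.063],"dr":[0,0,0]},{"grip":1,"xyz":[-0.011,0.044,0.065],"dr":[0,0,0]},{"grip":1,"xyz":[-0.012,0.05,0.067],"dr":[0,0,0]},{"grip":1,"xyz":[-0.013,0.055,0.069],"dr":[0,0,0]},{"grip":1,"xyz":[-0.013,0.055,0.069],"dr":[0,0,0]}]'
python3 - <<'E'
from h import *
s,R=state()
snap("side","s9",(110,220,180,330),5);snap("top","t9",(95,285,280,450),3.4)
E
```

```text
time: 10.42
eef_pos: [0.5983, -0.1666, 0.0221]
tcp_rot: [0.984, 0.03, -0.033, 0.17]
contact_force: [-0.4, -0.8, 0.1]
opening: 0.003
t 10.42 tcp [ 0.5983 -0.1666  0.0221] yaw tx 2.78 F [-0.4 -0.8  0.1] open 0.0
```

View pics/s9.png

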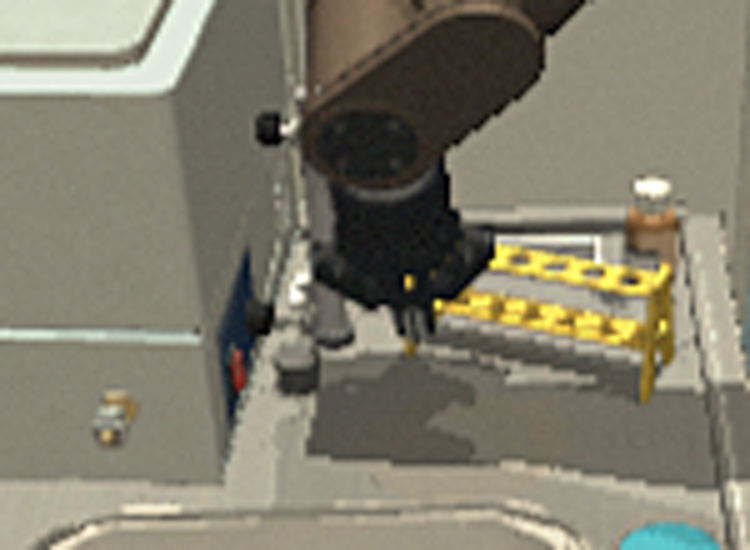

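View pics/t9.png

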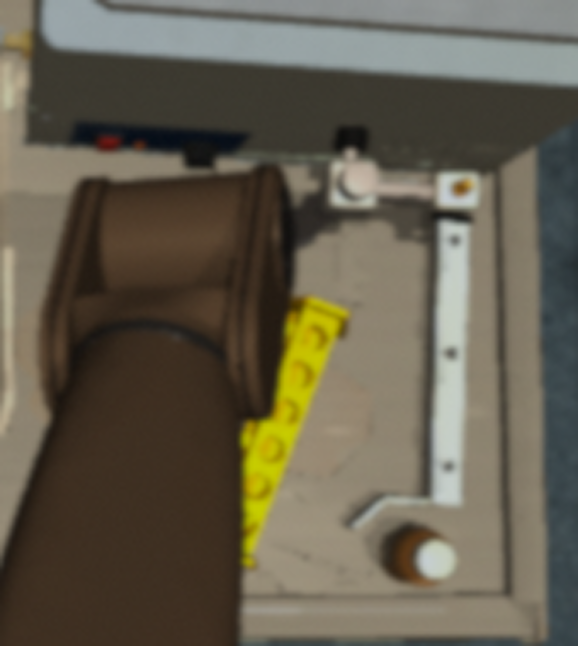

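Run:
```python
from h import *
rack(410,354,648,402)
print(T34(290,230,.3),T34(270,170,.3))
state()
print(T34(348,325),T34(348,310,.08))
```

```text
farL [ 0.6066 -0.1766] nearL [ 0.4427 -0.1117] len 0.1763 yaw -0.377 phi 0.328 st farL [0.028 0.113] nearL [-0.139  0.17 ]
[ 0.6124 -0.1336] [ 0.6442 -0.1235]
t 10.52 tcp [ 0.5977 -0.1658  0.0214] yaw tx 2.8 F [ 0.3 -0.7 -0. ] open 0.0
[ 0.5915 -0.2339] [ 0.5936 -0.2153]
```

```bash
python3 -m jog '[{"grip":1,"xyz":[-0.001,0.005,0.002],"dr":[0,0,0]},{"grip":1,"xyz":[-0.003,0.01,0.004],"dr":[0,0,0]},{"grip":1,"xyz":[-0.005,0.014,0.005],"dr":[0,0,0]},{"grip":1,"xyz":[-0.006,0.018,0.006],"dr":[0,0,0]},{"grip":1,"xyz":[-0.006,0.018,0.006],"dr":[0,0,0]},{"grip":1,"xyz":[-0.006,0.008,0.0],"dr":[0,0,0]},{"grip":1,"xyz":[-0.006,-0.01,-0.01],"dr":[0,0,0]},{"grip":1,"xyz":[-0.006,-0.03,-0.03],"dr":[0,0,0]},{"grip":1,"xyz":[-0.02,-0.05,-0.04],"dr":[0,0,0]},{"grip":1,"xyz":[-0.05,-0.06,-0.04],"dr":[0,0,0]},{"grip":1,"xyz":[-0.08,-0.06,-0.04],"dr":[0,0,0]},{"grip":1,"xyz":[-0.11,-0.06,-0.04],"dr":[0,0,0]}]'
python3 - <<'E'
from h import *
s,R=state()
snap("side","s10",(110,220,180,330),5);snap("top","t10",(95,285,280,450),3.4)
E
```

```text
time: 11.52
eef_pos: [0.4853, -0.0994, 0.0476]
tcp_rot: [0.984, 0.032, -0.033, 0.17]
contact_force: [0.2, -0.7, 0.9]
opening: 0.004
t 11.52 tcp [ 0.4853 -0.0994  0.0476] yaw tx 2.96 F [ 0.2 -0.7  0.9] open 0.0
```

View pics/s10.png

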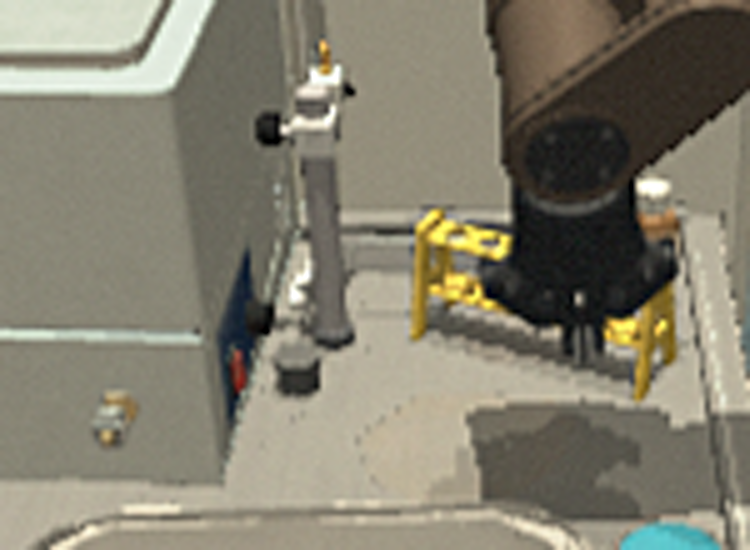

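View pics/t10.png

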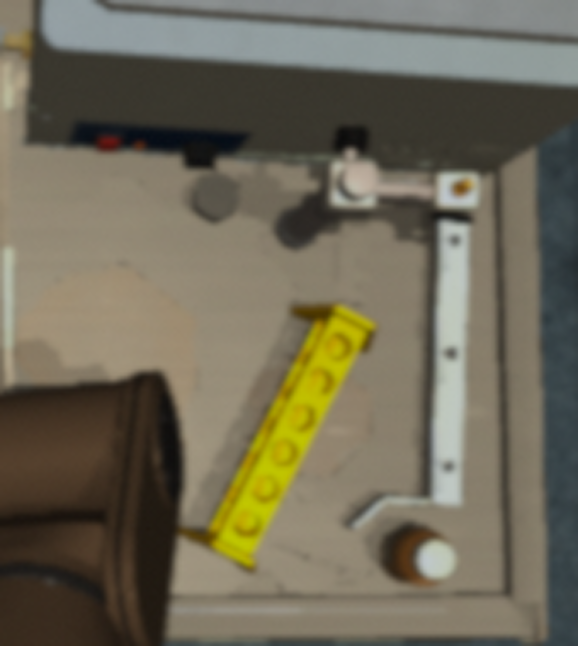

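Run:
```python
from h import *
rack(418,338,640,397)
for q in [(296,311),(369,347),(181,534),(255,568)]: print(T34(*q),w2st(T34(*q)).round(3))
print("foot",w2st(S5(337,348)), w2st((.660,-.197)))
# clearance of left line to foot centre
a,b,u,n=rack(418,338,640,397)
print("left line to foot centre",n@(st2w(.083,.095)-a))
```

```text
farL [ 0.6016 -0.1973] nearL [ 0.4478 -0.1178] len 0.1731 yaw -0.477 phi 0.428 st farL [0.024 0.092] nearL [-0.133  0.164]
[ 0.6014 -0.1971] [0.024 0.092]
[ 0.5759 -0.2485] [0.001 0.04 ]
[ 0.4449 -0.1143] [-0.136  0.167]
[ 0.4211 -0.1659] [-0.158  0.115]
foot [0.08071081 0.10588033] [0.08243836 0.09515207]
farL [ 0.6016 -0.1973] nearL [ 0.4478 -0.1178] len 0.1731 yaw -0.477 phi 0.428 st farL [0.024 0.092] nearL [-0.133  0.164]
left line to foot centre 0.027177836259601323
```

```bash
cat >> h.py <<'E'
def ori(yaw_push,lean):
    u=np.array([np.cos(yaw_push),np.sin(yaw_push),0])
    z=np.array([0,0,-1.])*np.cos(lean)+u*np.sin(lean); y=u*np.cos(lean)+np.array([0,0,1.])*np.sin(lean)
    x=np.cross(y,z); return Ro.from_matrix(np.c_[x,y,z])
def turn(T): 
    s=ctrl.get_state();R=Ro.from_quat(s["tcp_rot"]); print("dr",(R.inv()*T).as_rotvec().round(3))
E
python3 - <<'E'
from h import *
turn(ori(-.477,.1))
go((.485,-.085,.13),(.44,-.11,.13),(.413,-.131,.13),(.413,-.131,.03))
print(T34(300,597),T34(300,607),T34(300,637))
E
```

```text
dr [ 0.174  0.3   -1.004]
t 11.62 tcp [ 0.4811 -0.0991  0.046 ] yaw tx 2.83 F [ 0.1  0.3 -0.8] open -0.0
tool shift (0.485, -0.085, 0.13) [-0.002  0.015 -0.084]
tool shift (0.44, -0.11, 0.13) [-0.048  0.035 -0.073]
tool shift (0.413, -0.131, 0.13) [-0.076  0.053 -0.064]
tool shift (0.413, -0.131, 0.03) [-0.068  0.02   0.03 ]
[ 0.4009 -0.1972] [ 0.394  -0.1971] [ 0.3732 -0.1968]
```

```bash
python3 -m jog '[{"grip":0.65,"xyz":[-0.001,0.008,-0.03],"dr":[0,0,0]},{"grip":0.65,"xyz":[-0.002,0.015,-0.06],"dr":[0.02,0.033,-0.11]},{"grip":0.65,"xyz":[-0.01,0.017,-0.09],"dr":[0.04,0.066,-0.22]},{"grip":0.65,"xyz":[-0.03,0.025,-0.08],"dr":[0.058,0.1,-0.33]},{"grip":0.65,"xyz":[-0.048,0.035,-0.073],"dr":[0.077,0.133,-0.445]},{"grip":0.65,"xyz":[-0.062,0.044,-0.068],"dr":[0.097,0.167,-0.56]},{"grip":0.65,"xyz":[-0.076,0.053,-0.064],"dr":[0.116,0.2,-0.67]},{"grip":0.65,"xyz":[-0.076,0.053,-0.064],"dr":[0.135,0.233,-0.78]},{"grip":0.65,"xyz":[-0.076,0.053,-0.064],"dr":[0.155,0.267,-0.89]},{"grip":0.65,"xyz":[-0.076,0.053,-0.064],"dr":[0.174,0.3,-1.004]},{"grip":0.65,"xyz":[-0.076,0.053,-0.064],"dr":[0.174,0.3,-1.004]}]'
python3 - <<'E'
from h import *
turn(ori(-.477,.1))
go((.412,-.131,.03))
snap("side","s11",(110,220,180,330),5)
E
```

```text
time: 12.53
eef_pos: [0.419, -0.1339, 0.1323]
tcp_rot: [0.852, 0.521, 0.029, 0.045]
contact_force: [-0.2, -0.1, 0.1]
opening: 0.353
dr [ 0.008 -0.003  0.003]
t 12.53 tcp [ 0.419  -0.1339  0.1323] yaw tx 62.87 F [-0.2 -0.1  0.1] open 0.35
tool shift (0.412, -0.131, 0.03) [-0.001 -0.018  0.101]
```

View pics/s11.png

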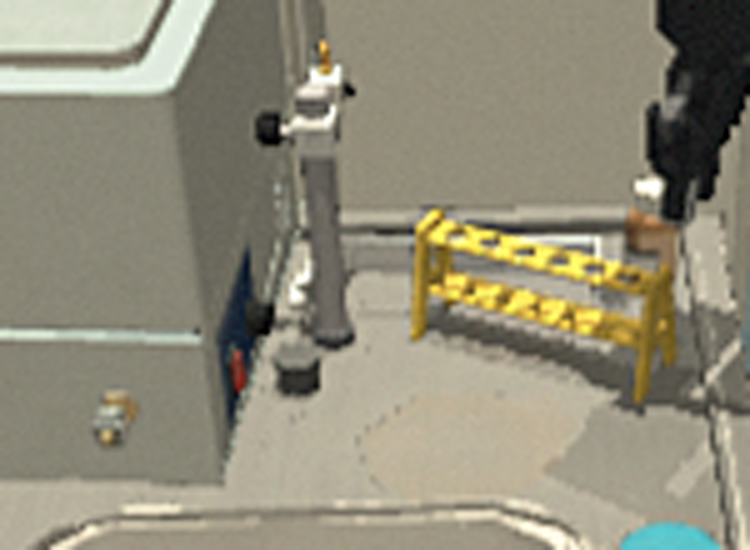

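```bash
python3 -m jog '[{"grip":0.65,"xyz":[-0.001,-0.015,0.01],"dr":[0,0,0]},{"grip":0.65,"xyz":[-0.001,-0.017,0.04],"dr":[0,0,0]},{"grip":0.65,"xyz":[-0.001,-0.018,0.07],"dr":[0,0,0]},{"grip":0.65,"xyz":[-0.001,-0.018,0.095],"dr":[0,0,0]},{"grip":0.65,"xyz":[-0.001,-0.018,0.1],"dr":[0,0,0]},{"grip":0.65,"xyz":[-0.001,-0.018,0.1],"dr":[0,0,0]}]'
python3 - <<'E'
from h import *
s,R=state(); print(s["qpos"].round(2))
snap("side","s12",(110,220,180,330),5);snap("top","t12",(95,285,280,450),3.4)
E
```

```text
time: 13.08
eef_pos: [0.4104, -0.1294, 0.0284]
tcp_rot: [0.853, 0.519, 0.027, 0.043]
contact_force: [0.5, -0.7, 0.3]
opening: 0.35
t 13.08 tcp [ 0.4104 -0.1294  0.0284] yaw tx 62.68 F [ 0.5 -0.7  0.3] open 0.35
[-0.55 -0.02  2.35  0.01  0.72 -1.65]
```

View pics/s12.png

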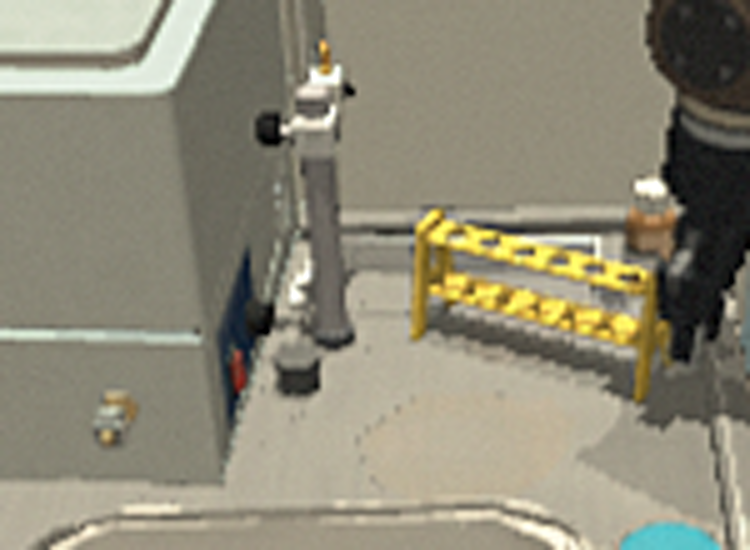

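View pics/t12.png

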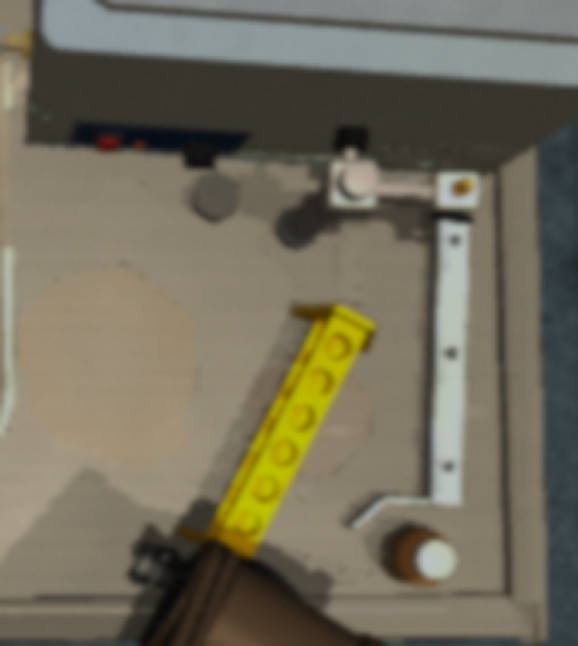

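```bash
python3 -m jog '[{"grip":0.65,"xyz":[0,0.006,0.0],"dr":[0,0,0]},{"grip":0.65,"xyz":[0,0.012,0.001],"dr":[0,0,0]},{"grip":0.65,"xyz":[0,0.017,0.001],"dr":[0,0,0]},{"grip":0.65,"xyz":[0,0.022,0.002],"dr":[0,0,0]},{"grip":0.65,"xyz":[0,0.027,0.002],"dr":[0,0,0]},{"grip":0.65,"xyz":[0,0.032,0.003],"dr":[0,0,0]},{"grip":0.65,"xyz":[0,0.037,0.003],"dr":[0,0,0]},{"grip":0.65,"xyz":[0,0.042,0.004],"dr":[0,0,0]},{"grip":0.65,"xyz":[0,0.047,0.004],"dr":[0,0,0]},{"grip":0.65,"xyz":[0,0.052,0.005],"dr":[0,0,0]},{"grip":0.65,"xyz":[0,0.057,0.005],"dr":[0,0,0]},{"grip":0.65,"xyz":[0,0.057,0.005],"dr":[0,0,0]}]'
python3 - <<'E'
from h import *
s,R=state()
snap("side","s13",(110,220,180,330),5);snap("top","t13",(95,285,280,450),3.4)
E
```

```text
time: 14.18
eef_pos: [0.4635, -0.1575, 0.0312]
tcp_rot: [0.853, 0.519, 0.029, 0.046]
contact_force: [-0.4, 0.4, 0.7]
opening: 0.349
t 14.18 tcp [ 0.4635 -0.1575  0.0312] yaw tx 62.67 F [-0.4  0.4  0.7] open 0.35
```

View pics/s13.png

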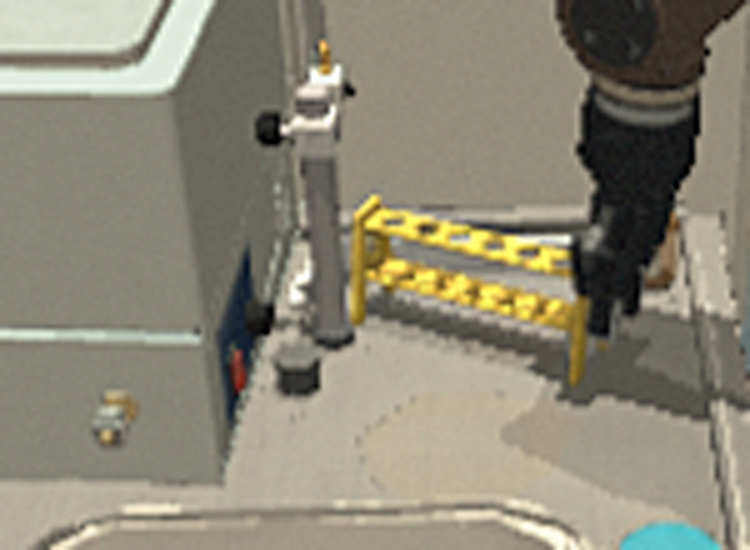

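View pics/t13.png

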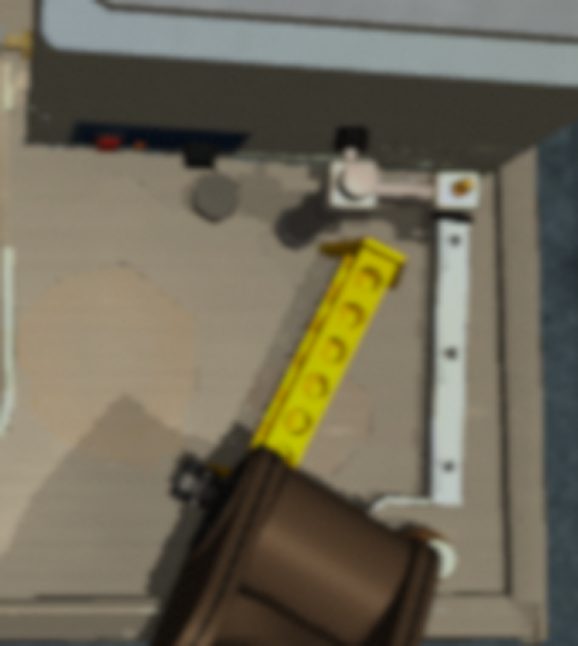

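Run:
```python
from h import *
a,b,u,n=rack(358,323,576,383)
print("left line to foot centre",n@(st2w(.083,.095)-a))
for q in [(324,248),(397,287)]: print(T34(*q),w2st(T34(*q)).round(3))
```

```text
farL [ 0.6458 -0.2189] nearL [ 0.4908 -0.1363] len 0.1756 yaw -0.49 phi 0.441 st farL [0.069 0.073] nearL [-0.09   0.147]
left line to foot centre 0.02610713057833408
[ 0.6462 -0.2177] [0.07  0.074]
[ 0.6185 -0.2692] [0.045 0.021]
```

```bash
python3 -m jog '[{"grip":0.65,"xyz":[0,0.005,0.0],"dr":[0,0,0]},{"grip":0.65,"xyz":[0,0.01,0.001],"dr":[0,0,0]},{"grip":0.65,"xyz":[0,0.015,0.002],"dr":[0,0,0]},{"grip":0.65,"xyz":[0,0.02,0.002],"dr":[0,0,0]},{"grip":0.65,"xyz":[0,0.024,0.003],"dr":[0,0,0]},{"grip":0.65,"xyz":[0,0.028,0.003],"dr":[0,0,0]},{"grip":0.65,"xyz":[0,0.031,0.004],"dr":[0,0,0]},{"grip":0.65,"xyz":[0,0.031,0.004],"dr":[0,0,0]}]'
python3 - <<'E'
from h import *
s,R=state()
snap("side","s14",(110,220,180,330),5);snap("top","t14",(95,285,280,450),3.4)
E
```

```text
time: 14.95
eef_pos: [0.4907, -0.1715, 0.0303]
tcp_rot: [0.853, 0.519, 0.029, 0.045]
contact_force: [-0.6, 0.5, -0.2]
opening: 0.352
t 14.95 tcp [ 0.4907 -0.1715  0.0303] yaw tx 62.67 F [-0.6  0.5 -0.2] open 0.35
```

View pics/s14.png

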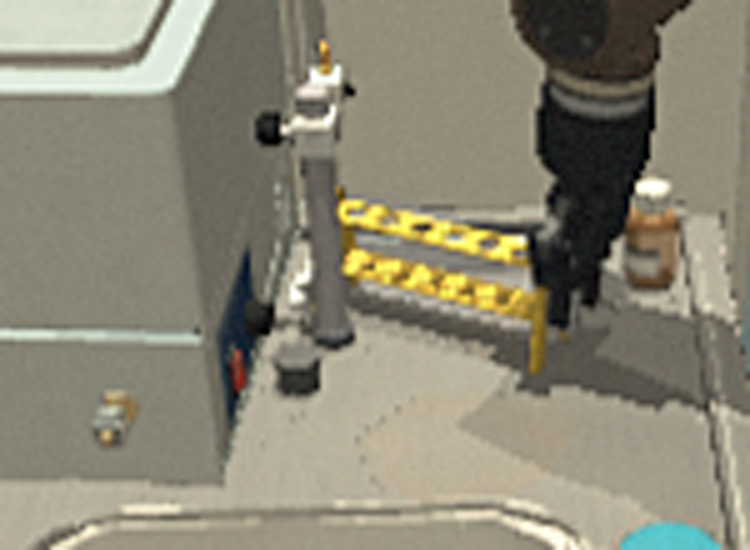

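View pics/t14.png

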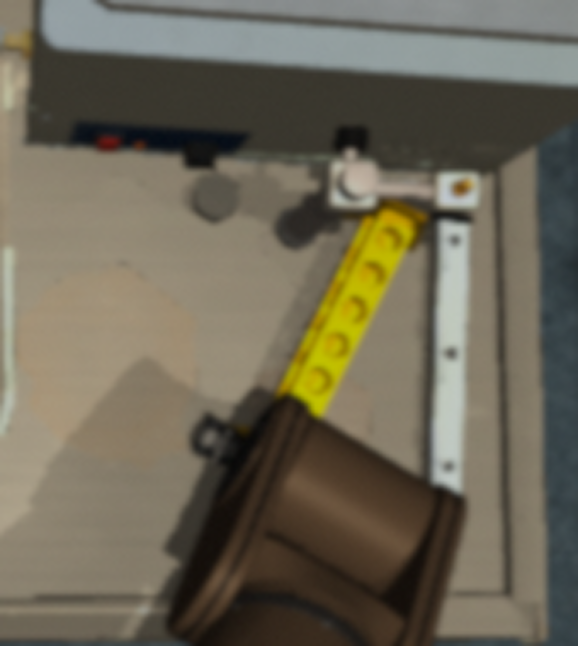

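Run:
```python
from h import *
print(w2st(S5(537,373)))
for q in [(385,203,.077),(428,220,.077),(423,238,0)]: print(w2st(T34(*q)).round(3))
state()
```

```text
[-0.06231705  0.13561045]
[0.09  0.051]
[0.08  0.022]
[0.08  0.004]
t 15.05 tcp [ 0.4904 -0.1713  0.0303] yaw tx 62.67 F [-0.3 -0.8  0.1] open 0.35
```

Run:
```python
from h import *
b=st2w(-.062,.1355); y=-.49; u=np.array([np.cos(y),np.sin(y)]);n=np.array([-np.sin(y),np.cos(y)])
P=b+.003*u+n*.03; print(b,P)
turn(ori(-1.84,.25))
go((.478,-.165,.05),(.478,-.15,.15),(*P,.14),(*P,.024))
```

```text
[ 0.51771126 -0.14962585] [ 0.53447703 -0.12456774]
dr [-0.121 -0.244  1.342]
t 15.05 tcp [ 0.4904 -0.1713  0.0303] yaw tx 62.67 F [-0.3 -0.8  0.1] open 0.35
tool shift (0.478, -0.165, 0.05) [-0.    -0.012 -0.021]
tool shift (0.478, -0.15, 0.15) [ 0.013 -0.008 -0.121]
tool shift (np.float64(0.5344770347421144), np.float64(-0.12456774267210502), 0.14) [ 0.062  0.029 -0.107]
tool shift (np.float64(0.5344770347421144), np.float64(-0.12456774267210502), 0.024) [0.062 0.017 0.008]
```

```bash
python3 -m jog '[{"grip":0.65,"xyz":[0,-0.012,-0.018],"dr":[0,0,0]},{"grip":0.8,"xyz":[0.004,-0.012,-0.05],"dr":[0,0,0]},{"grip":1,"xyz":[0.01,-0.01,-0.085],"dr":[0,0,0.06]},{"grip":1,"xyz":[0.015,-0.006,-0.118],"dr":[-0.015,-0.03,0.17]},{"grip":1,"xyz":[0.03,0.005,-0.115],"dr":[-0.025,-0.05,0.28]},{"grip":1,"xyz":[0.045,0.017,-0.11],"dr":[-0.035,-0.07,0.39]},{"grip":1,"xyz":[0.062,0.029,-0.107],"dr":[-0.045,-0.09,0.5]},{"grip":1,"xyz":[0.065,0.029,-0.107],"dr":[-0.055,-0.11,0.61]},{"grip":1,"xyz":[0.065,0.029,-0.107],"dr":[-0.065,-0.13,0.72]},{"grip":1,"xyz":[0.065,0.029,-0.107],"dr":[-0.075,-0.15,0.83]},{"grip":1,"xyz":[0.065,0.029,-0.107],"dr":[-0.085,-0.17,0.94]},{"grip":1,"xyz":[0.065,0.029,-0.107],"dr":[-0.095,-0.19,1.05]}]'
python3 - <<'E'
from h import *
turn(ori(-1.84,.25)); go((.5345,-.1246,.14),(.5345,-.1246,.024))
E
```

```text
time: 16.05
eef_pos: [0.5354, -0.1213, 0.1399]
tcp_rot: [0.994, 0.012, -0.007, 0.11]
contact_force: [-0.2, 0.2, 0.5]
opening: -0.001
dr [-0.027 -0.053  0.287]
t 16.05 tcp [ 0.5354 -0.1213  0.1399] yaw tx 1.29 F [-0.2  0.2  0.5] open -0.0
tool shift (0.5345, -0.1246, 0.14) [-0.001  0.003  0.001]
tool shift (0.5345, -0.1246, 0.024) [ 0.001 -0.022  0.114]
```

```bash
python3 -m jog '[{"grip":1,"xyz":[0,-0.01,0.025],"dr":[-0.01,-0.02,0.1]},{"grip":1,"xyz":[0.001,-0.015,0.055],"dr":[-0.02,-0.04,0.2]},{"grip":1,"xyz":[0.001,-0.018,0.085],"dr":[-0.027,-0.053,0.287]},{"grip":1,"xyz":[0.001,-0.022,0.105],"dr":[-0.027,-0.053,0.287]},{"grip":1,"xyz":[0.001,-0.022,0.113],"dr":[-0.027,-0.053,0.287]},{"grip":1,"xyz":[0.001,-0.022,0.113],"dr":[-0.027,-0.053,0.287]}]'
python3 - <<'E'
from h import *
# end-target when near frame home-ish: contact offset
go((.498,-.19,.024)); print(st2w(-.087,.068),st2w(-.087,.09))
snap("side","s15",(110,220,180,330),5);snap("top","t15",(95,285,280,450),3.4)
E
```

```text
time: 16.55
eef_pos: [0.5326, -0.1244, 0.0224]
tcp_rot: [0.984, -0.13, -0.019, 0.123]
contact_force: [-0.4, -0.1, 0.3]
opening: -0.004
t 16.55 tcp [ 0.5326 -0.1244  0.0224] yaw tx -15.12 F [-0.4 -0.1  0.3] open -0.0
tool shift (0.498, -0.19, 0.024) [-0.016  0.071  0.016]
[ 0.48943509 -0.21582032] [ 0.49051266 -0.19384673]
```

View pics/s15.png

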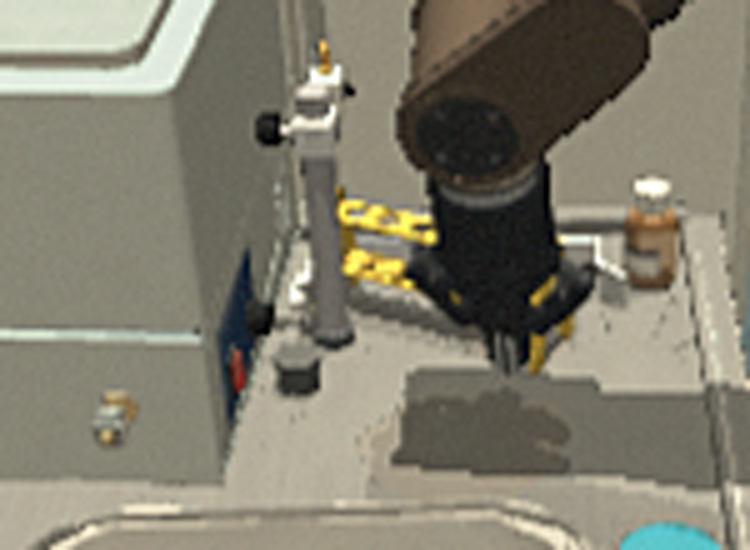

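View pics/t15.png

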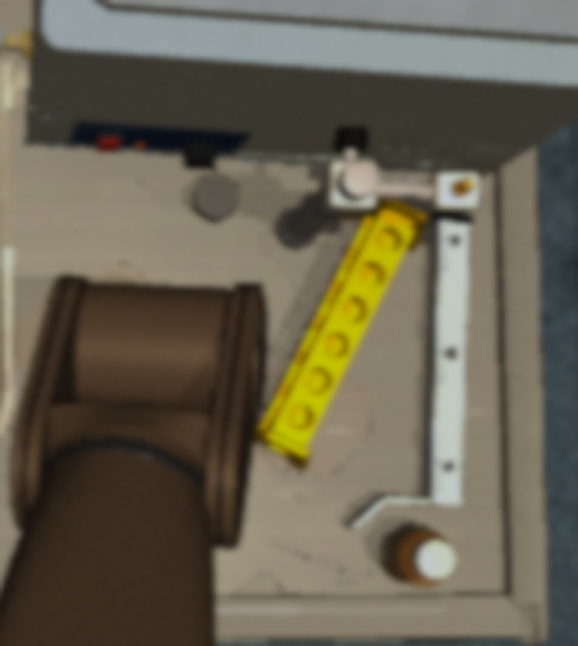

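Run:
```python
from h import *
f=lambda x,y:(*st2w(x,y),.024)
go((.5237,-.143,.024),(.5125,-.162,.024),f(-.076,.106),f(-.084,.088))
```

```text
t 16.65 tcp [ 0.5351 -0.125   0.0256] yaw tx -15.11 F [-0.3 -0.1  0.2] open -0.0
tool shift (0.5237, -0.143, 0.024) [-0.006  0.019  0.007]
tool shift (0.5125, -0.162, 0.024) [-0.012  0.04   0.012]
tool shift (np.float64(0.5022831415300967), np.float64(-0.17840471758260912), 0.024) [-0.018  0.058  0.016]
tool shift (np.float64(0.4934110965132812), np.float64(-0.19599126975236658), 0.024) [-0.022  0.077  0.021]
```

```bash
python3 -m jog '[{"grip":1,"xyz":[-0.004,0.01,0.003],"dr":[0,0,0]},{"grip":1,"xyz":[-0.006,0.019,0.006],"dr":[0,0,0]},{"grip":1,"xyz":[-0.008,0.025,0.008],"dr":[0,0,0]},{"grip":1,"xyz":[-0.01,0.031,0.01],"dr":[0,0,0]},{"grip":1,"xyz":[-0.012,0.037,0.012],"dr":[0,0,0]},{"grip":1,"xyz":[-0.014,0.044,0.013],"dr":[0,0,0]},{"grip":1,"xyz":[-0.016,0.051,0.015],"dr":[0,0,0]},{"grip":1,"xyz":[-0.018,0.058,0.016],"dr":[0,0,0]},{"grip":1,"xyz":[-0.019,0.064,0.018],"dr":[0,0,0]},{"grip":1,"xyz":[-0.02,0.07,0.019],"dr":[0,0,0]},{"grip":1,"xyz":[-0.02,0.07,0.019],"dr":[0,0,0]}]'
python3 - <<'E'
from h import *
f=lambda x,y:(*st2w(x,y),.024)
go(f(-.084,.088),f(-.086,.070))
snap("side","s16",(110,220,180,330),5);snap("top","t16",(95,285,280,450),3.4)
E
```

```text
time: 17.57
eef_pos: [0.495, -0.1905, 0.0232]
tcp_rot: [0.983, -0.131, -0.018, 0.124]
contact_force: [-0.1, 0.4, -0.7]
opening: -0.002
t 17.57 tcp [ 0.495  -0.1905  0.0232] yaw tx -15.19 F [-0.1  0.4 -0.7] open -0.0
tool shift (np.float64(0.4934110965132812), np.float64(-0.19599126975236658), 0.024) [-0.     0.006  0.001]
tool shift (np.float64(0.4905318499375507), np.float64(-0.213871704287247), 0.024) [0.002 0.023 0.005]
```

View pics/s16.png

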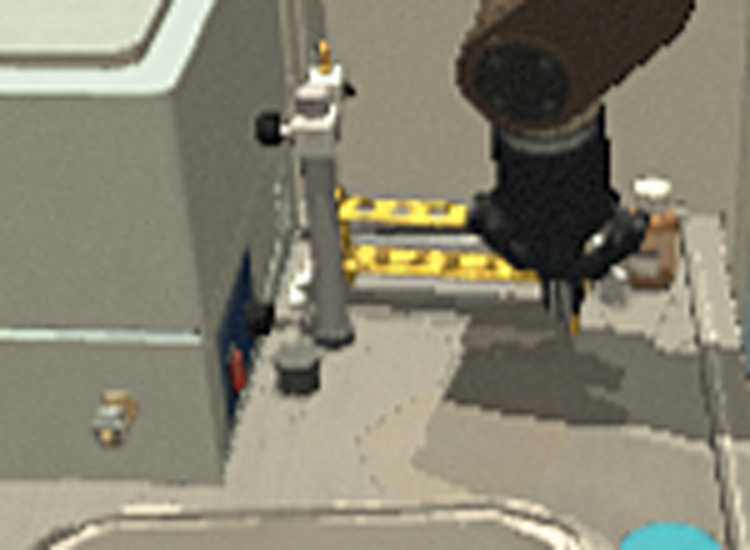

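View pics/t16.png

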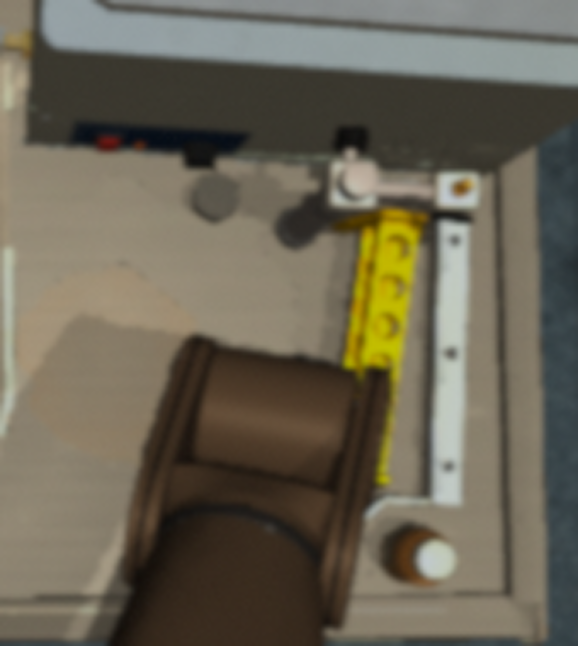

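Run:
```python
from h import *
print(w2st(S5(577,331)), w2st(T34(388,484,.0)), w2st(T34(388,484,.077)))
for q in [(378,209,.077),(425,217,.077),(333,228,0)]: print(w2st(T34(*q)).round(3))
```

```text
[-0.0890858   0.08123404] [-0.09484441  0.02308219] [-0.09581422  0.04285842]
[0.086 0.055]
[0.082 0.024]
[0.084 0.068]
```

```bash
python3 -m jog '[{"grip":1,"xyz":[0.001,0.005,0.001],"dr":[0,0,0]},{"grip":1,"xyz":[0.001,0.009,0.002],"dr":[0,0,0]},{"grip":1,"xyz":[0.002,0.013,0.003],"dr":[0,0,0]},{"grip":1,"xyz":[0.002,0.016,0.004],"dr":[0,0,0]},{"grip":1,"xyz":[0.002,0.019,0.005],"dr":[0,0,0]},{"grip":1,"xyz":[0.002,0.019,0.005],"dr":[0,0,0]}]'
python3 - <<'E'
from h import *
s,R=state();print(w2st(s["eef_pos"]))
snap("side","s17",(110,220,180,330),5);snap("top","t17",(95,285,280,450),3.4)
E
```

```text
time: 18.17
eef_pos: [0.4929, -0.2096, 0.0235]
tcp_rot: [0.984, -0.131, -0.017, 0.124]
contact_force: [-0.0, -0.2, 0.6]
opening: 0.001
t 18.17 tcp [ 0.4929 -0.2096  0.0235] yaw tx -15.15 F [-0.  -0.2  0.6] open 0.0
[-0.0838742   0.07440075]
```

View pics/s17.png

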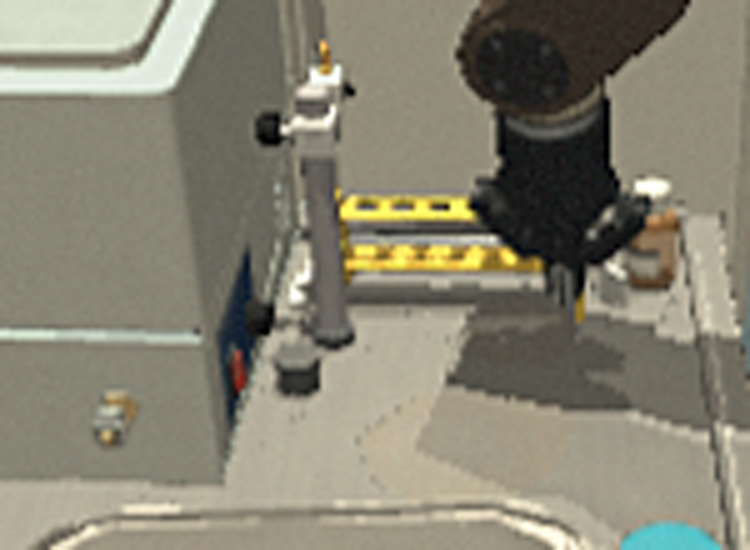

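View pics/t17.png

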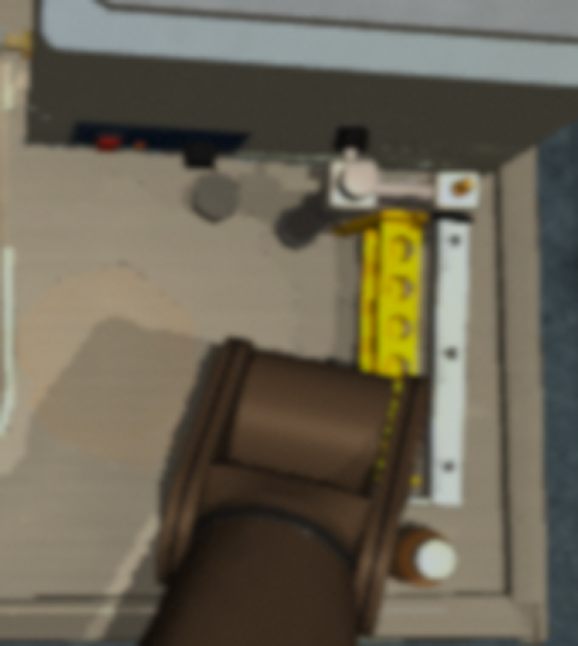

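```bash
python3 - <<'E'
from h import *
print(w2st(S5(581,320)))
E
python3 -m jog '[{"grip":1,"xyz":[0,0.003,0.001],"dr":[0,0,0]},{"grip":1,"xyz":[0.001,0.006,0.001],"dr":[0,0,0]},{"grip":1,"xyz":[0.001,0.006,0.001],"dr":[0,0,0]}]'; python3 -m jog '[{"grip":1,"xyz":[0,0.002,0.0],"dr":[0,0,0]},{"grip":1,"xyz":[0.001,0.004,0.001],"dr":[0,0,0]},{"grip":1,"xyz":[0.001,0.004,0.001],"dr":[0,0,0]}]';  python3 - <<'E'
from h import *
s,R=state();print(w2st(s["eef_pos"]))
snap("side","s18",(110,220,180,330),5);snap("top","t18",(95,285,280,450),3.4)
E
```

```text
[-0.09176661  0.06648503]
time: 18.52
eef_pos: [0.4923, -0.2155, 0.0241]
tcp_rot: [0.984, -0.131, -0.017, 0.124]
contact_force: [-0.4, 0.3, -0.1]
opening: 0.002
time: 18.77
eef_pos: [0.4926, -0.2198, 0.0242]
tcp_rot: [0.984, -0.13, -0.017, 0.124]
contact_force: [0.6, -0.1, -0.3]
opening: 0.0
t 18.77 tcp [ 0.4926 -0.2198  0.0242] yaw tx -15.11 F [ 0.6 -0.1 -0.3] open 0.0
[-0.08365194  0.06415352]
```

View pics/s18.png

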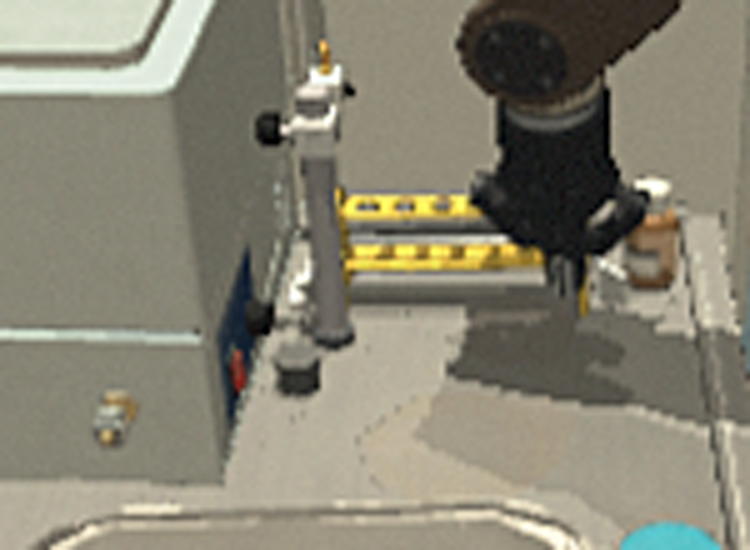

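View pics/t18.png

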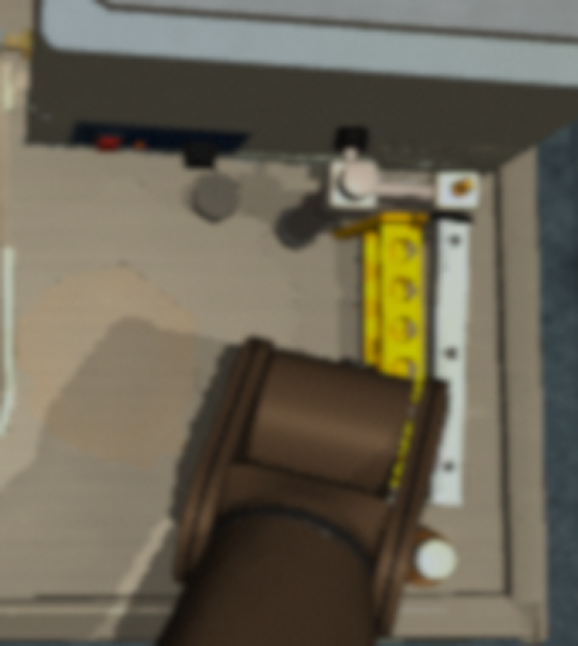

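```bash
python3 -m jog '[{"grip":1,"xyz":[0,0.002,0.0],"dr":[0,0,0]},{"grip":1,"xyz":[0.0,0.003,0.001],"dr":[0,0,0]},{"grip":1,"xyz":[0.0,0.003,0.001],"dr":[0,0,0]}]';  python3 - <<'E'
from h import *
s,R=state();print(w2st(s["eef_pos"]));print(w2st(S5(584,313)))
for q in [(382,212,.077),(429,217,.077),(366,376,.04),(426,370,.077)]: print(w2st(T34(*q)).round(3))
E
```

```text
time: 19.12
eef_pos: [0.492, -0.2227, 0.0241]
tcp_rot: [0.984, -0.131, -0.016, 0.124]
contact_force: [2.5, 0.7, 1.9]
opening: -0.001
t 19.12 tcp [ 0.492  -0.2227  0.0241] yaw tx -15.12 F [2.5 0.7 1.9] open -0.0
[-0.08409792  0.06126257]
[-0.09380319  0.05697387]
[0.084 0.053]
[0.082 0.021]
[-0.023  0.051]
[-0.02  0.02]
```

```bash
python3 -m jog '[{"grip":1,"xyz":[0,-0.01,0],"dr":[0,0,0]},{"grip":1,"xyz":[0,-0.03,-0.01],"dr":[0,0,0]},{"grip":1,"xyz":[0,-0.06,-0.02],"dr":[0,0,0]},{"grip":1,"xyz":[0,-0.09,-0.03],"dr":[0,0,0]},{"grip":1,"xyz":[0,-0.11,-0.04],"dr":[0,0,0]},{"grip":1,"xyz":[0,-0.12,-0.04],"dr":[0,0,0]}]';  python3 - <<'E'
from h import *
s,R=state()
snap("side","s19",(130,200,220,330),7);snap("top","t19",(130,260,350,450),5)
E
```

```text
time: 19.62
eef_pos: [0.5249, -0.098, 0.0335]
tcp_rot: [0.984, -0.129, -0.017, 0.124]
contact_force: [0.9, -0.9, 0.4]
opening: -0.002
t 19.62 tcp [ 0.5249 -0.098   0.0335] yaw tx -14.98 F [ 0.9 -0.9  0.4] open -0.0
```

View pics/s19.png

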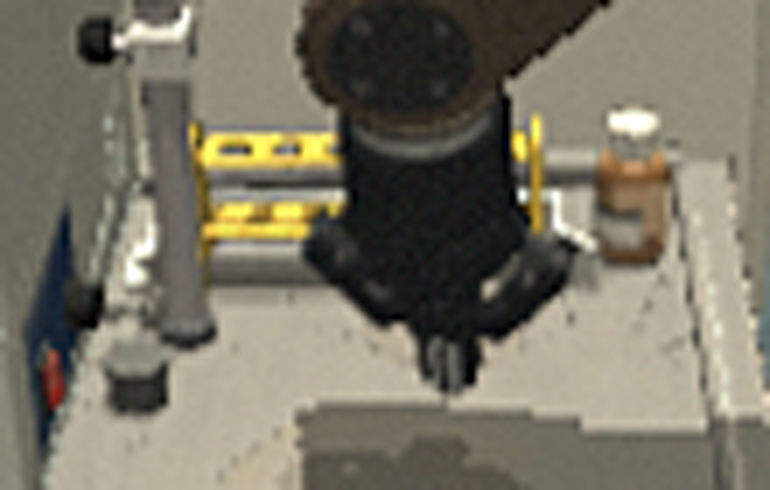

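View pics/t19.png

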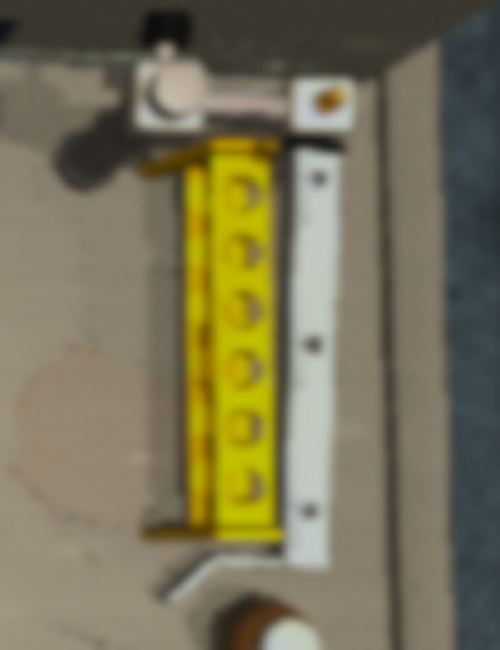

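Run:
```python
from h import *
f=lambda x,y:(*st2w(x,y),.023)
turn(ori(-.04-np.pi/2,.25))
go(f(.012,.11),f(.012,.07),f(.012,.055))
T=lambda x,y,z: w2st(w("top",350+(x+.5)/5-.5,130+(y+.5)/5-.5,z)).round(4)
for q in [(210,145,.077),(213,537,.077),(272,145,.077),(279,537,.077),(293,150,.028),(286,560,.028),(143,170,0),(143,536,0),(186,175,.036),(188,525,.036)]: print(q,T(*q))
```

```text
dr [-0.     0.058 -0.213]
t 19.72 tcp [ 0.5239 -0.099   0.0321] yaw tx -14.96 F [ 0.   0.8 -0.2] open -0.0
tool shift (np.float64(0.5903734402427573), np.float64(-0.17871979331035587), 0.023) [0.085 0.056 0.023]
tool shift (np.float64(0.5884142244752709), np.float64(-0.2186717829175886), 0.023) [0.093 0.094 0.033]
tool shift (np.float64(0.5876795185624636), np.float64(-0.23365377902030088), 0.023) [0.096 0.108 0.037]
(210, 145, 0.077) [0.08   0.0533]
(213, 537, 0.077) [-0.096   0.0464]
(272, 145, 0.077) [0.0815 0.0252]
(279, 537, 0.077) [-0.0946  0.0168]
(293, 150, 0.028) [0.0883 0.0018]
(286, 560, 0.028) [-0.1044 -0.0006]
(143, 170, 0) [0.0798 0.0663]
(143, 536, 0) [-0.0961  0.0604]
(186, 175, 0.036) [0.0725 0.054 ]
(188, 525, 0.036) [-0.0905  0.0477]
```

```bash
python3 -m jog '[{"grip":1,"xyz":[0.025,0.01,0.005],"dr":[0,0.02,-0.07]},{"grip":1,"xyz":[0.05,0.025,0.01],"dr":[0,0.04,-0.14]},{"grip":1,"xyz":[0.075,0.04,0.017],"dr":[0,0.058,-0.213]},{"grip":1,"xyz":[0.085,0.056,0.022],"dr":[0,0.058,-0.213]},{"grip":1,"xyz":[0.089,0.072,0.027],"dr":[0,0.058,-0.213]},{"grip":1,"xyz":[0.091,0.085,0.031],"dr":[0,0.058,-0.213]},{"grip":1,"xyz":[0.092,0.09,0.032],"dr":[0,0.058,-0.213]},{"grip":1,"xyz":[0.092,0.09,0.032],"dr":[0,0.058,-0.213]}]';  python3 - <<'E'
from h import *
s,R=state();print(w2st(s["eef_pos"]))
f=lambda x,y:(*st2w(x,y),.023)
go(f(.012,.062),f(.012,.057))
snap("side","s20",(130,200,220,330),7);snap("top","t20",(130,260,350,450),5)
E
```

```text
time: 20.38
eef_pos: [0.5861, -0.2184, 0.0228]
tcp_rot: [0.992, -0.023, -0.004, 0.124]
contact_force: [-3.1, -1.1, -1.2]
opening: -0.0
t 20.38 tcp [ 0.5861 -0.2184  0.0228] yaw tx -2.68 F [-3.1 -1.1 -1.2] open -0.0
[0.00965968 0.07020277]
t 20.38 tcp [ 0.5861 -0.2184  0.0228] yaw tx -2.68 F [-3.1 -1.1 -1.2] open -0.0
tool shift (np.float64(0.5880223813217736), np.float64(-0.22666218083903514), 0.023) [0.002 0.008 0.002]
tool shift (np.float64(0.5877774793508379), np.float64(-0.23165617953993922), 0.023) [0.002 0.013 0.003]
```

View pics/s20.png

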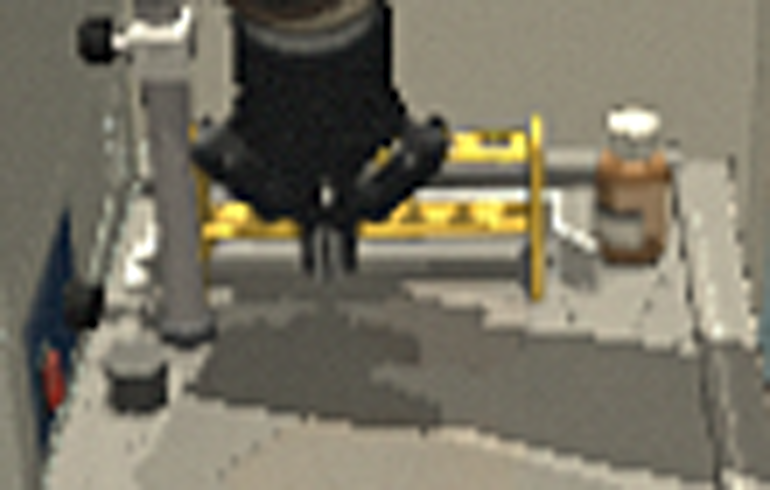

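View pics/t20.png

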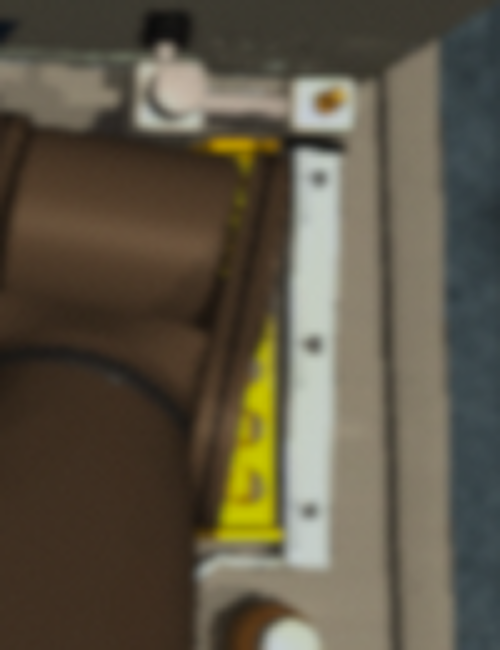

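```bash
python3 -m jog '[{"grip":1,"xyz":[-0.006,0,0],"dr":[0,0,0]},{"grip":1,"xyz":[-0.01,0,0],"dr":[0,0,0]},{"grip":1,"xyz":[-0.01,0,0],"dr":[0,0,0]}]';python3 -m jog '[{"grip":1,"xyz":[0,0.003,0],"dr":[0,0,0]},{"grip":1,"xyz":[0,0.006,0.001],"dr":[0,0,0]},{"grip":1,"xyz":[0,0.009,0.002],"dr":[0,0,0]},{"grip":1,"xyz":[0,0.011,0.002],"dr":[0,0,0]},{"grip":1,"xyz":[0,0.011,0.002],"dr":[0,0,0]}]';  python3 - <<'E'
from h import *
s,R=state();print(w2st(s["eef_pos"]))
snap("side","s21",(130,200,220,330),7)
snap("top","t21",(130,260,350,450),5)
E
```

```text
time: 20.73
eef_pos: [0.578, -0.2154, 0.0242]
tcp_rot: [0.992, -0.021, -0.001, 0.125]
contact_force: [0.0, 0.6, -0.2]
opening: 0.001
time: 21.15
eef_pos: [0.5781, -0.2275, 0.0249]
tcp_rot: [0.992, -0.022, -0.001, 0.125]
contact_force: [-0.0, -0.5, 0.4]
opening: 0.0
t 21.15 tcp [ 0.5781 -0.2275  0.0249] yaw tx -2.5 F [-0.  -0.5  0.4] open 0.0
[0.00214551 0.06066698]
```

View pics/s21.png

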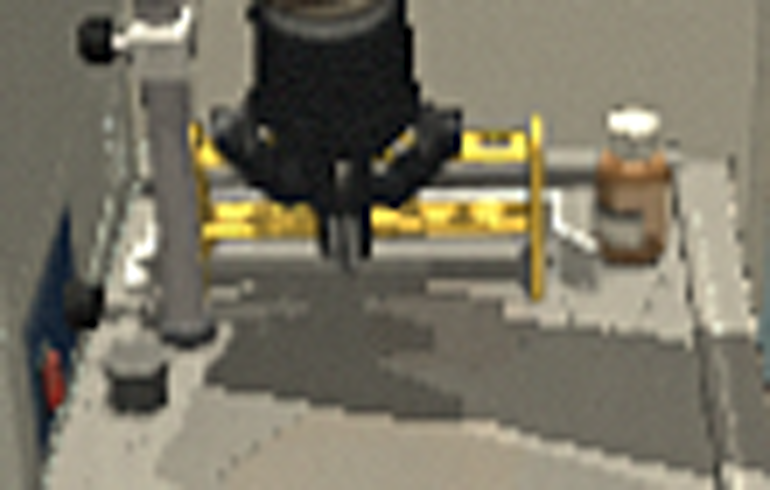

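View pics/t21.png

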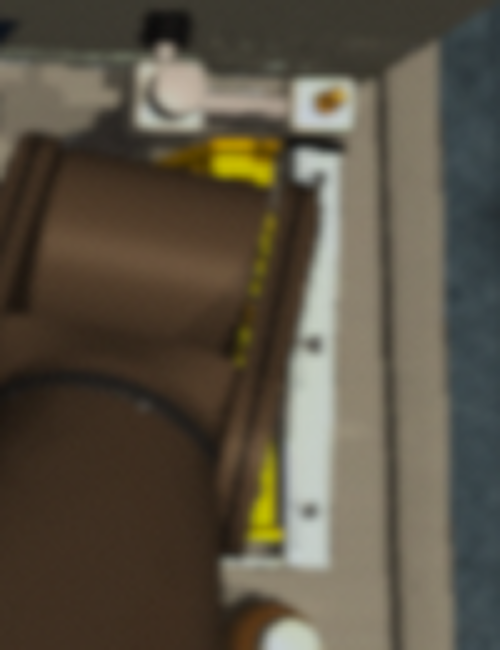

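```bash
python3 -m jog '[{"grip":1,"xyz":[0,0.002,0],"dr":[0,0,0]},{"grip":1,"xyz":[0,0.004,0.001],"dr":[0,0,0]},{"grip":1,"xyz":[0,0.004,0.001],"dr":[0,0,0]}]';python3 -m jog '[{"grip":1,"xyz":[0,0.002,0.001],"dr":[0,0,0]},{"grip":1,"xyz":[0,0.003,0.001],"dr":[0,0,0]},{"grip":1,"xyz":[0,0.003,0.001],"dr":[0,0,0]}]'
python3 - <<'E'
from h import *
s,R=state();print(w2st(s["eef_pos"]))
snap("top","t22",(130,260,350,450),5)
E
```

```text
time: 21.5
eef_pos: [0.5779, -0.2314, 0.0248]
tcp_rot: [0.992, -0.022, -0.001, 0.125]
contact_force: [0.3, 1.5, 0.4]
opening: -0.001
time: 21.75
eef_pos: [0.5775, -0.2333, 0.0246]
tcp_rot: [0.992, -0.022, -0.002, 0.124]
contact_force: [1.0, 4.9, 1.6]
opening: 0.001
t 21.75 tcp [ 0.5775 -0.2333  0.0246] yaw tx -2.53 F [1.  4.9 1.6] open 0.0
[0.00185067 0.05482362]
```

View pics/t22.png

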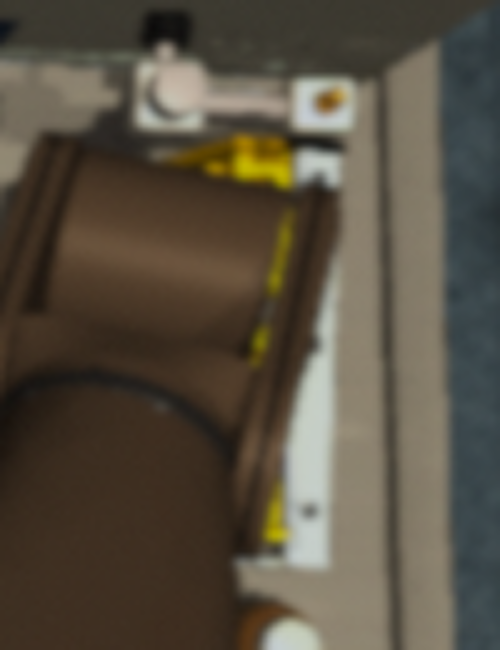

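```bash
python3 -m jog '[{"grip":1,"xyz":[0,-0.01,0],"dr":[0,0,0]},{"grip":1,"xyz":[0,-0.03,-0.01],"dr":[0,0,0]},{"grip":1,"xyz":[-0.01,-0.06,-0.03],"dr":[0,0,0]},{"grip":1,"xyz":[-0.03,-0.09,-0.05],"dr":[0,0,0]},{"grip":1,"xyz":[-0.05,-0.12,-0.07],"dr":[0,0,0]},{"grip":1,"xyz":[-0.05,-0.15,-0.07],"dr":[0,0,0]},{"grip":1,"xyz":[-0.05,-0.15,-0.07],"dr":[0,0,0]}]';  python3 - <<'E'
from h import *
s,R=state()
snap("side","s23",(130,200,220,330),7);snap("top","t23",(130,260,350,450),5)
E
```

```text
time: 22.38
eef_pos: [0.5328, -0.0655, 0.0545]
tcp_rot: [0.992, -0.019, -0.002, 0.124]
contact_force: [-1.1, 0.5, -0.5]
opening: 0.001
t 22.38 tcp [ 0.5328 -0.0655  0.0545] yaw tx -2.23 F [-1.1  0.5 -0.5] open 0.0
```

View pics/s23.png

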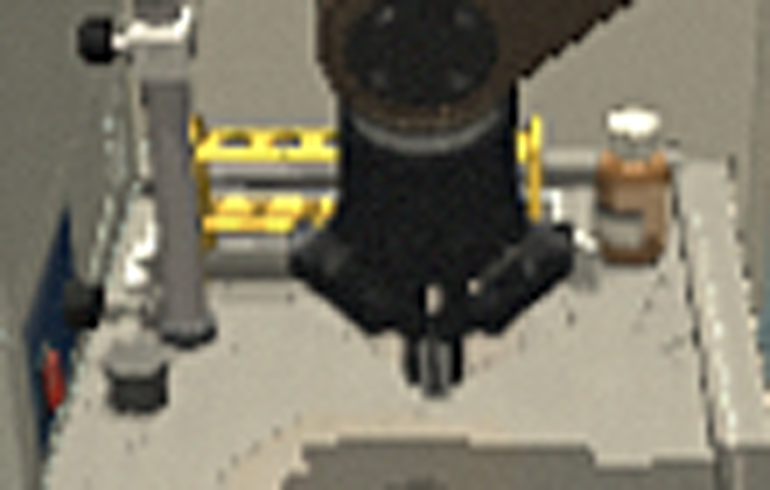

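View pics/t23.png

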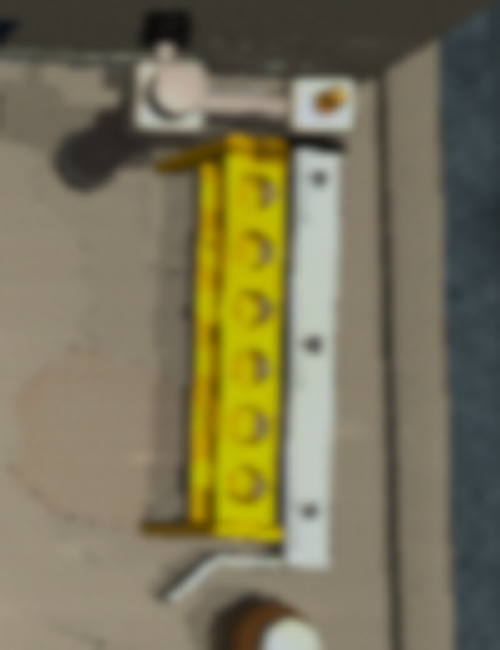

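Run:
```python
from h import *
T=lambda x,y,z: w2st(w("top",350+(x+.5)/5-.5,130+(y+.5)/5-.5,z)).round(4)
for q in [(223,150,.077),(214,537,.077),(286,150,.077),(280,537,.077),(293,150,.028),(286,560,.028),(155,170,0),(143,530,0)]: print(q,T(*q))
```

```text
(223, 150, 0.077) [0.0781 0.0474]
(214, 537, 0.077) [-0.096   0.0459]
(286, 150, 0.077) [0.0795 0.0188]
(280, 537, 0.077) [-0.0946  0.0163]
(293, 150, 0.028) [0.0883 0.0018]
(286, 560, 0.028) [-0.1044 -0.0006]
(155, 170, 0) [0.08   0.0605]
(143, 530, 0) [-0.0932  0.0605]
```

```bash
python3 -m jog '[{"grip":1,"xyz":[0,-0.01,-0.03],"dr":[0,0,0]},{"grip":1,"xyz":[0,-0.02,-0.06],"dr":[0,0,0]},{"grip":1,"xyz":[0,-0.02,-0.09],"dr":[0,0,0]},{"grip":1,"xyz":[0,-0.02,-0.09],"dr":[0,0,0]}]'
python3 - <<'E'
from h import *
state()
snap("top","t24",(0,420,0,560),1.4);snap("side","s24",(110,220,180,330),5)
E
```

```text
time: 22.82
eef_pos: [0.5406, -0.0288, 0.144]
tcp_rot: [0.992, -0.022, 0.004, 0.126]
contact_force: [1.4, -0.1, 0.6]
opening: -0.003
t 22.82 tcp [ 0.5406 -0.0288  0.144 ] yaw tx -2.44 F [ 1.4 -0.1  0.6] open -0.0
```

View pics/t24.png

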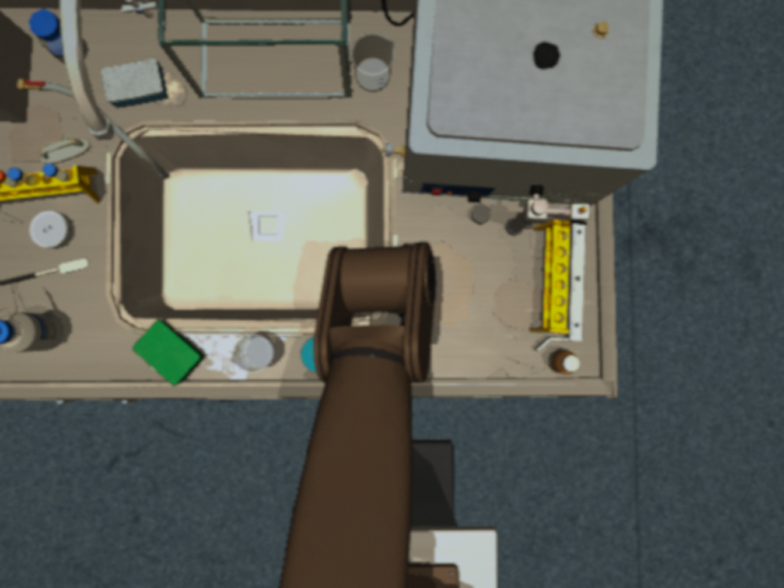

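View pics/s24.png

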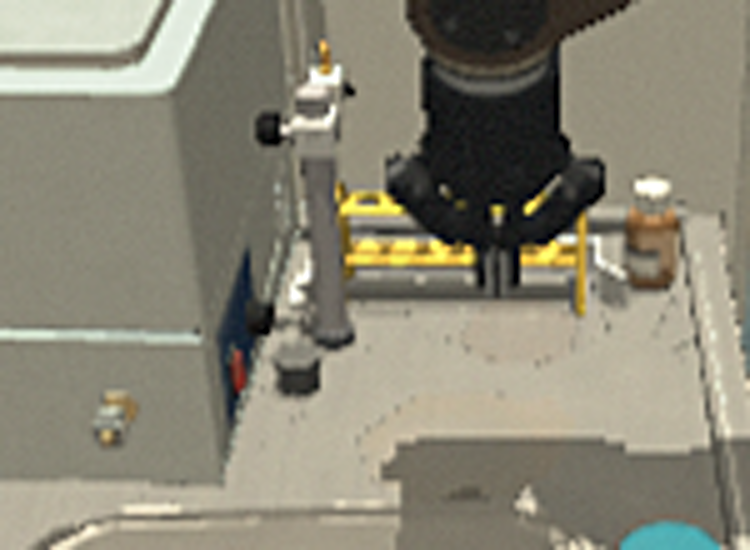

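The rack stands upright and parallel to the fence inside the bay. The stopper (298,368) and bottle (652,235) are where they were, and the arm is clear of everything, so I'm handing in.

Run:
```python
from plant import ctrl
print(ctrl.sign_off())
```

```text
the job is handed in; nothing more can be done
None
```

The rack is home in the bay, upright, with its long side against the back fence between the two end stops. I handed the job in at about 23 s.

**What I did:** I pushed the far and near frames in turn toward the bay. I then slid the rack lengthwise so its far end went in behind the pillar foot while the near end was still out, and swung the near end in. The near end reached the fence first and left the far end about 6 mm off. A last light push on the lower shelf, about 5 N, closed that gap.

**Last checks, from the top camera:**
- The rack's centre line is about 31.3 mm (far end) and 31.5 mm (near end) from the fence, so it is flat to within about 1 mm.
- Its centre sits about 8 mm toward the near stop, inside the 13 mm allowed.
- The stopper and bottle have not moved. The slide box and beaker look unmoved, and the jar was partly hidden by the arm.
- The gripper was touching nothing at the end.

**What went less well:**
- **Leaning rack:** On the first push the gripper's knuckles caught the rack near its top and leaned it. I backed off, it settled upright, and I turned and tilted the tool so it did not happen again.
- **Possible touch:** One reading of about 3 N beside the pillar may have been a light brush against it.

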